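# Fit guard plate and rotor on the tube spinner, hold the rotor pressed home

### The job

Put the blue guard plate on the white tube spinner so that it lies flush on the deck with both locating pins through its holes, and let go of it. Then take the four-armed rotor by its black handle, turn it until its cross-shaped bore meshes with the splines of the spindle, slide it down and press it fully home against the sprung orange ring. Finish while still gripping the rotor by its handle and pressing it home, and leave the other things on the bench where they are.

Things in the scene. Friction and masses are not known exactly. Their poses are not given: they have to be found in the camera images.
- deck (a point): Centre of the deck, the top face of the tube spinner, 60 mm above the bench, on the spindle axis. The spinner is a fixed white box 180 x 160 mm (x, y); its place and yaw vary. Two brass locating pins stand on the deck at x = +48 and -48 mm of this frame, y = 0: 8 mm thick, tapering to 4 mm at the top, 14 mm tall. z up.
- spindle_top (a point): Tip of the steel spindle, 63 mm above the deck: a round brass pilot 9 mm thick, 5 mm long. Below it four splines (plus-shaped section) along this frame's x and y axes, each 7 mm wide, reaching 14 mm from the axis, tops 5 mm below this point. The spindle starts at any angle, is stiff to turn (0.15 N m) and stays. z up.
- press_ring (a joint): Travel of the orange ring (38 mm across, 6 mm thick) round the spindle's splines, in m: 0 = up (its top 50 mm above the deck), 0.006 = down at its stop (top 44 mm above the deck). A spring pushes it up with 6 N at the top, 12 N at the stop, so it rises again when not pressed.
- plate_neck (a point): Centre of the blue guard plate's square neck, 21 mm above the plate's underside; 21 mm above the deck when flush. The neck is 56 x 56 mm outside, flat sides square to x and y, with a 46 mm square opening right through, from 6 to 36 mm above the underside. Best gripped across its two y faces, so that the fingers stay off the pins. z up.
- plate: Blue guard plate, 130 x 100 x 6 mm (x, y, z), about 0.16 kg, lying flat on the bench. Origin at the centre of its underside, axes as plate_neck. Two 11 mm holes through it at x = +48 and -48 mm, y = 0, take the pins; either way round fits.
- rotor_handle (a point): Centre of the rotor's black square handle (orange cap), 55 mm above the rotor's flat underside. Handle 26 x 26 mm, flat sides square to x and y, 46 mm tall (23 mm above and below this point). Height of this point above the deck: 113 mm resting unmeshed on the spline tops, 105 mm meshed and just touching the raised ring, 99 mm fully home. z up.
- rotor: Aluminium rotor, about 0.3 kg, upright on the bench. Origin at the centre of its underside, axes as rotor_handle. Hub 44 mm square, 32 mm tall; four arms along x and y with tube cups out to 57 mm, 32 mm high at most. In the underside a plus-shaped bore, 26 mm deep, in line with the arms: slots 9.5 mm wide, 31 mm end to end; any quarter turn fits.
- bottle: Amber bottle, 60 mm across, 110 mm tall; to be left alone. Origin at its underside.
- tube_rack: Yellow tube rack, 60 x 130 mm, 68 mm tall; to be left alone. Origin at its underside.
- dish: Flat round dish, 64 mm across, 15 mm tall; to be left alone. Origin at its underside.
- screwdriver: Screwdriver lying behind the spinner, about along y; to be left alone.
- beaker: Clear beaker, 70 mm across, 85 mm tall; to be left alone. Origin at its underside.
- tip_box: Blue box with a pale lid, 87 x 122 mm, 62 mm tall; to be left alone. Origin at its underside.
- jar: Jar with a red cap, 60 mm across, 75 mm tall; to be left alone. Origin at its underside.
- timer: White timer, 50 x 65 mm, 18 mm tall; to be left alone. Origin at its underside.
Not all that is in view belongs to the job. What is shaped like the part that bears deck but purple or red is not meant.

How it is judged:
By the outcome, as a careful person would: the job done as asked, in the order asked, and still so for the second after the job is handed in, while the arm keeps its last pose, push and grip.
It also fails if it takes over 58 s, if anything falls off the work surface, if the arm or the gripper's body presses on something with over 40 N, if the wrist force passes 120 N, or if a joint passes its speed limit or range.

### The arm

A 6-joint arm with a two-finger parallel gripper is mounted at the origin on the work surface. World frame = base frame: x ahead of the robot, y to its left, z up, the work surface at z = 0. Lengths are in m, angles in rad, forces in N, time in s.
With the tool pointing down it reaches from about 0.35 to 0.775 m from the base axis. Payload 7.3 kg.
Tool frame: the origin (TCP) lies midway between the tips of the shut fingers; the grasp point (between the pads) lies 19 mm behind it; x points along the fingers, z is the direction in which the jaws open and shut, and the axes are right-handed (so a half turn about x gives the same grasp; the last joint's range is limited). The gripper opens to 92 mm and grips with 3 to 60 N. Pads are 19 mm wide; open, the fingers measure 130 mm over their backs; the gripper's body (75 mm by 190 mm) begins 47 mm behind the grasp point.
Start: joints at [-1.291, 0.342, 1.524, -0, 1.275, -0.146], TCP at [0.217, -0.478, 0.197] pointing down, gripper open.
Joint ranges: [-2.53, 2.53], [-0.77, 2.02], [0.04, 2.7], [-1, 4.14], [0.28, 2.66], [-3.11, 3.11]. Speed limits (rad/s): [2.57, 2.57, 3.14, 3.14, 3.14, 3.14].

### API

Orientations are given as [roll, pitch, yaw] about the fixed x, y, z axes, in that order (R = Rz(yaw) Ry(pitch) Rx(roll)).
In Python, from cell import observe, cams, robot gives the robot as it stands.
- The arm moves only by the tool jog_arm, never from a script. Its argument "plan" is one flat list of numbers, 7 for each row, row after row: the turn, a rotation vector about the tool's x, y, z in degrees, then the shift along the tool's x, y, z in cm, then the opening, from -1 (shut) to 1 (fully open). In form: [ax, ay, az, x, y, z, jaw, ax, ay, az, x, y, z, jaw, ...]. A call has 1 to 10 rows; each row is the pose to reach, as a shift and turn from the pose commanded when the call began, along the tool's axes at that moment; what a row does not reach only later rows make up. A row lasts 1/10 s, in which the tool goes at most 50 mm and 8.59 degrees, less where a joint would pass 70% of its speed; a pose out of reach is approached as far as the arm can. A call with a gripper value outside its range is refused whole. The fingers move at their own pace and stop on an object; "newtons" is the grip in N (left out, the last holds). Time passes only in rows, so rows that repeat a pose let the fingers close. It gives the time, the measured TCP pose, the force and the opening at its end, in the units of the state.
- observe(): the state, without advancing time (a new reading comes with each control period).
- cams.read_camera(name): name is "scene" or "top" or "wrist"; returns a dict with "image" (420x560x3 uint8, red, green, blue), "fov_y" (degrees; the focal length in pixels is half the picture's height over the tangent of half this angle, whatever the lens; pixels are square), "cx", "cy" (the principal point, pixels), "k1" (the pictures are not rectified: a ray, as slopes to the right and down, at radius r is drawn at 1 + k1 r^2 times it, then the intrinsics apply), "T" (4x4, takes a point from camera to world coordinates). Camera axes: x right, y down, z forward; pixel columns grow to the right and rows downward; lengths in m; the calibration is good to about 2 mm. A picture is of the moment at which its call begins. There is no depth.
- robot.hand_in(): hands the job in, once; it reports no verdict.
The state is a dict: "time": time; "qpos": joint angles; "qvel": joint speeds; "joint_efforts": joint torques, N m; "tool_pos": TCP position; "tool_rot": TCP orientation; "contact_force": force on the tool from outside, world axes, zero at the start; "torque": the same for the moment, N m; "opening": finger opening in m.
Only numpy, scipy, OpenCV 4.12 (cv2) and the standard library are available. Lean on these libraries where they do the work, as an engineer would, in place of code of your own. Each camera call takes 0.05 s, during which the arm holds its last target.

## Working session

There is one attempt and no reset: what is moved stays moved. The work goes in short steps, Python scripts to look and compute and a tool call to move; the robot and the scene stay as the last step left them, time stands still between calls to the robot, and variables do not carry over. Pictures are saved under pics/ and viewed, and the job is handed in when it is done.

Besides the shell and the picture viewer there is one more tool, called after "Emit:" in YAML: its name, and indented under it one key for each argument. jog_arm: Moves the arm, as the interface text tells. Its arguments: {"type":"object","properties":{"plan":{"type":"array"},"newtons":{"type":"number"}},"required":["plan"]}

```bash
ls; mkdir -p pics; cat > h.py <<'E'
import numpy as np,cv2
from cell import observe,cams,robot
def grab(n,f):
    c=cams.read_camera(n); cv2.imwrite('pics/'+f+'.png',c['image'][:,:,::-1]); np.savez('pics/'+f+'.npz',**c); return c
def load(f):
    d=np.load('pics/'+f+'.npz'); return {k:d[k] for k in d}
def K(c):
    h=c['image'].shape[0]; f=h/2/np.tan(np.radians(float(c['fov_y']))/2)
    return np.array([[f,0,float(c['cx'])],[0,f,float(c['cy'])],[0,0,1]])
def rays(c,px):
    px=np.array(px,float).reshape(-1,1,2)
    u=cv2.undistortPoints(px,K(c),np.array([float(c['k1']),0,0,0])).reshape(-1,2)
    T=c['T']; d=np.c_[u,np.ones(len(u))]@T[:3,:3].T
    return T[:3,3],d
def onplane(c,px,z):
    o,d=rays(c,px); return o+d*((z-o[2])/d[:,2])[:,None]
def proj(c,P):
    P=np.atleast_2d(P).astype(float); Ti=np.linalg.inv(c['T']); 
    p,_=cv2.projectPoints(P,cv2.Rodrigues(Ti[:3,:3])[0],Ti[:3,3],K(c),np.array([float(c['k1']),0,0,0])); return p.reshape(-1,2)
def tri(cs,pxs):
    A=np.zeros((3,3));b=np.zeros(3)
    R=[]
    for c,p in zip(cs,pxs):
        o,d=rays(c,[p]); d=d[0]/np.linalg.norm(d[0]); M=np.eye(3)-np.outer(d,d); A+=M;b+=M@o;R.append((o,M))
    X=np.linalg.solve(A,b); return X,[np.linalg.norm(M@(X-o)) for o,M in R]
E
python3 - <<'E'
from h import *
for n in ['scene','top','wrist']:
    c=grab(n,n+'0'); print(n,c['fov_y'],c['cx'],c['cy'],c['k1']);print(np.round(c['T'],3))
print(observe())
E
```

```text
pics
scene 48.59781306626911 284.1527472880293 208.76681430460567 0.04354493055045167
[[-0.602  0.46  -0.652  1.451]
 [ 0.798  0.328 -0.506  0.74 ]
 [-0.019 -0.825 -0.565  0.955]
 [ 0.     0.     0.     1.   ]]
top 51.94996708957304 280.1164822717457 212.07492266758234 0.016464999510430213
[[-0.025 -0.994  0.109  0.348]
 [-1.     0.026  0.01  -0.016]
 [-0.013 -0.109 -0.994  1.465]
 [ 0.     0.     0.     1.   ]]
wrist 70.37703968229663 280.8866120078394 212.4716916084555 -0.06496437789604914
[[ 0.413 -0.873 -0.258  0.287]
 [-0.911 -0.397 -0.116 -0.446]
 [-0.001  0.283 -0.959  0.384]
 [ 0.     0.     0.     1.   ]]
{'time': 0.15, 'qpos': array([-1.29103630e+00,  3.42547953e-01,  1.52478600e+00,  3.50121862e-06,
        1.27543650e+00, -1.46015296e-01]), 'qvel': array([ 0.00050728, -0.0022274 , -0.00210368, -0.00085441,  0.00202804,
        0.00056706]), 'joint_efforts': array([ 1.48650772e-03, -4.31467795e+01, -2.44354284e+01,  7.18535436e-02,
        5.38423809e-02, -6.91623791e-05]), 'tool_pos': array([ 0.21675645, -0.47778419,  0.19611634]), 'tool_rot': array([2.99273441, 1.56961853, 1.84771239]), 'contact_force': array([-0.78709608,  0.97939039,  0.05036345]), 'torque': array([-0.03211166,  0.03588686, -0.03292624]), 'opening': 0.09136455008994575}
```

View pics/scene0.png

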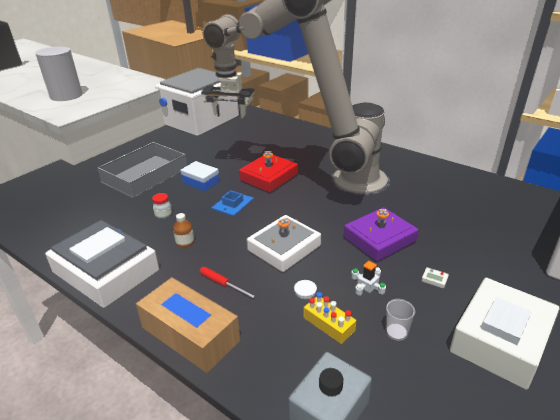

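View pics/top0.png

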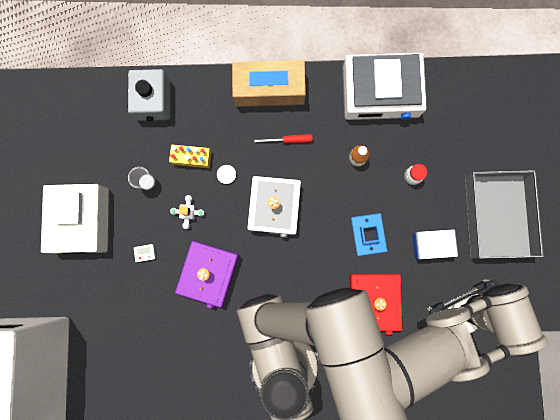

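View pics/wrist0.png

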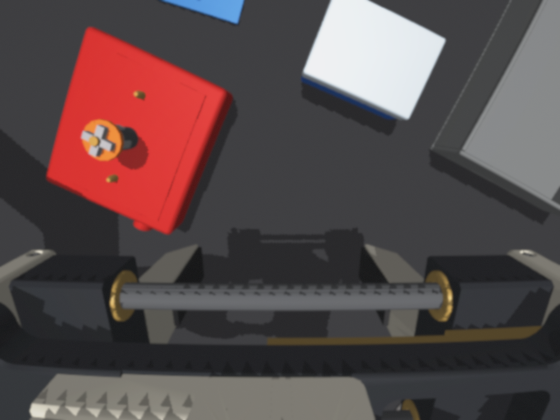

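The top view shows the white spinner at about (275,205), the blue plate at (370,235) and the rotor at (187,212). The red and purple spinners are decoys. Next I take coarse positions.

```bash
python3 - <<'E'
from h import *
t=load('top0');s=load('scene0')
im=t['image']; 
crop=im[120:290,120:440]; cv2.imwrite('pics/topz.png',cv2.resize(crop[:,:,::-1],None,fx=2.5,fy=2.5,interpolation=cv2.INTER_CUBIC))
cv2.imwrite('pics/scz.png',cv2.resize(s['image'][150:330,190:450][:,:,::-1],None,fx=3,fy=3,interpolation=cv2.INTER_CUBIC))
for n,p,z in [('plate',(370,235),.02),('spin',(275,206),.06),('rotor',(187,212),.03),('tipbox',(436,245),.06),('red',(376,303),.06)]: print(n,onplane(t,[p],z)[0])
# blue plate contour
hsv=cv2.cvtColor(im,cv2.COLOR_RGB2HSV)
m=cv2.inRange(hsv,(100,120,90),(115,255,255)); 
cs,_=cv2.findContours(m,cv2.RETR_EXTERNAL,cv2.CHAIN_APPROX_NONE)
for c in cs:
    if cv2.contourArea(c)>200: print(cv2.minAreaRect(c), cv2.boundingRect(c))
R=cv2.Rodrigues
from scipy.spatial.transform import Rotation as Ro
st=observe(); M=Ro.from_euler('xyz',st['tool_rot']).as_matrix(); print(M); T=load('wrist0')['T']; print(M.T@(T[:3,3]-st['tool_pos'])); print(M.T@T[:3,:3])
E
```

```text
plate [ 0.42217936 -0.29962507  0.02      ]
spin [0.52316122 0.01465646 0.06      ]
rotor [0.51435767 0.3110845  0.03      ]
tipbox [ 0.38257287 -0.50237344  0.06      ]
red [ 0.2028478  -0.30036917  0.06      ]
((368.7162170410156, 234.2973175048828), (39.94894790649414, 30.57820701599121), 80.53767395019531) (351, 213, 36, 43)
((268.5, 78.0), (14.0, 37.0), 90.0) (250, 71, 38, 15)
[[-3.21998479e-04  9.10719228e-01  4.13025887e-01]
 [ 1.13292650e-03  4.13025976e-01 -9.10718540e-01]
 [-9.99999306e-01  1.74677988e-04 -1.16477168e-03]]
[-1.87771695e-01  7.69702167e-02  1.22150352e-04]
[[-1.29225751e-04 -2.83397283e-01  9.59002588e-01]
 [ 1.44108882e-04 -9.59002591e-01 -2.83397265e-01]
 [ 9.99999981e-01  1.01578566e-04  1.64767896e-04]]
```

View pics/topz.png

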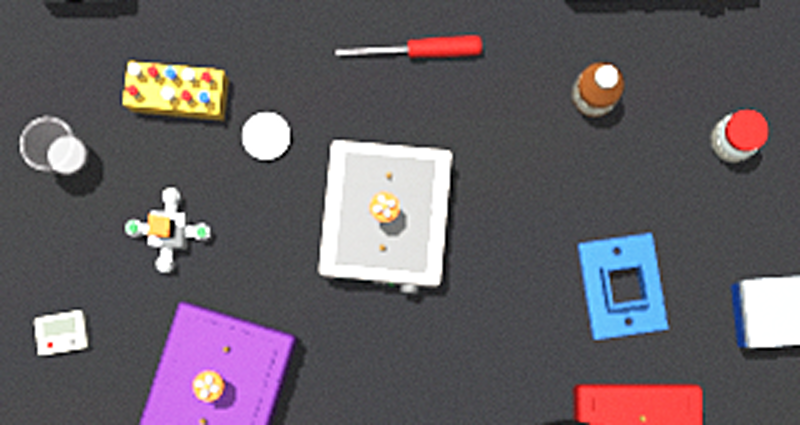

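View pics/scz.png

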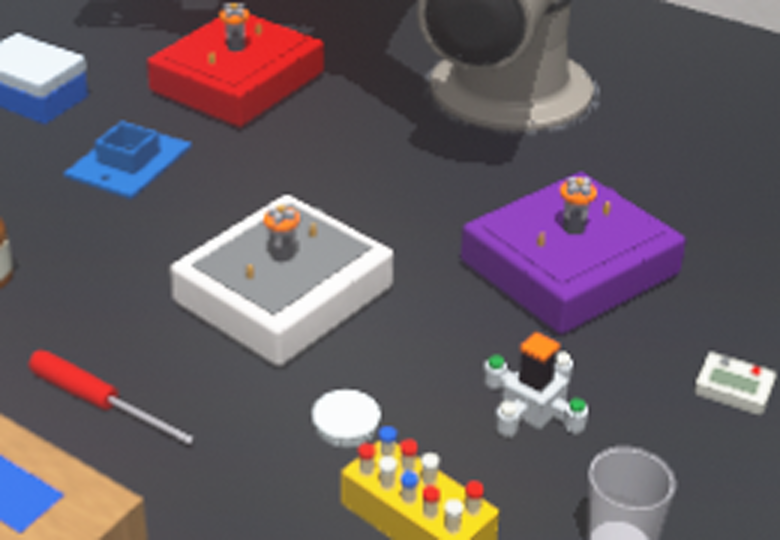

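```bash
cat >> h.py <<'E'
from scipy.spatial.transform import Rotation as Ro
def Rt(yaw):
    c,s=np.cos(np.radians(yaw)),np.sin(np.radians(yaw)); return np.array([[0,c,s],[0,s,-c],[-1,0,0.]])
def go(p,yaw):
    "shift(cm)/turn(deg) from measured pose to TCP p with tool y at yaw deg, tool down"
    st=observe(); M=Ro.from_euler('xyz',st['tool_rot']).as_matrix()
    print('turn',np.round(np.degrees(Ro.from_matrix(M.T@Rt(yaw)).as_rotvec()),2),'shift cm',np.round(100*M.T@(np.array(p)-st['tool_pos']),2), 'yaw now',np.degrees(np.arctan2(M[1,1],M[0,1])),'pos',np.round(st['tool_pos'],4),'t',st['time'],'F',np.round(st['contact_force'],1))
E
python3 - <<'E'
from h import *
go([.346,-.311,.16],8.5)
E
```

```text
turn [15.9  -0.07 -0.  ] shift cm [ 3.63 18.66 -9.85] yaw now 24.39506454543174 pos [ 0.2168 -0.4778  0.1961] t 0.15 F [-0.8  1.   0.1]
```

Emit:
jog_arm:
  plan: [4,0,0,1,5,-2.5,1,8,0,0,2,9,-5,1,12,0,0,3,14,-7.5,1,15.9,0,0,3.6,18.7,-9.85,1,15.9,0,0,3.6,18.7,-9.85,1,15.9,0,0,3.6,18.7,-9.85,1,15.9,0,0,3.6,18.7,-9.85,1]

```text
time: 0.85
tool_pos: [0.3464, -0.3115, 0.1607]
tool_rot: [-0.531, 1.57, -1.953]
contact_force: [0.6, 0.3, -0.5]
opening: 0.0916
```

```bash
python3 - <<'E'
from h import *
c=grab('wrist','w1'); print(observe()['tool_pos'],observe()['time'],np.abs(observe()['qvel']).max())
E
```

```text
[ 0.3461613  -0.31195989  0.16070942] 0.9 0.01886230743016929
```

View pics/w1.png

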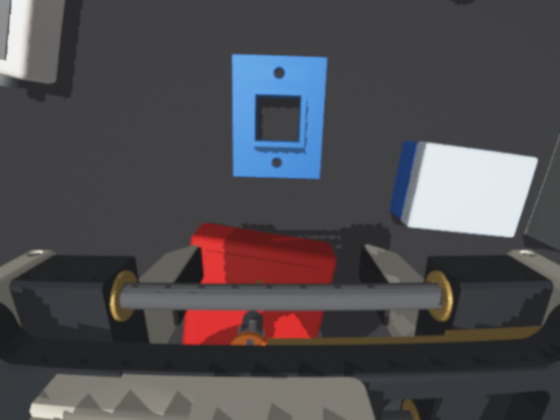

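```bash
cat >> h.py <<'E'
def platecheck(c,z,roi=None,area=3000):
    hsv=cv2.cvtColor(c['image'],cv2.COLOR_RGB2HSV)
    m=cv2.inRange(hsv,(100,110,60),(116,255,255))
    m=cv2.morphologyEx(m,cv2.MORPH_CLOSE,np.ones((3,3)))if 0 else m
    cs,h=cv2.findContours(m,cv2.RETR_CCOMP,cv2.CHAIN_APPROX_NONE)
    for i,k in enumerate(cs):
        a=cv2.contourArea(k)
        if h[0][i][3]<0 and a>area:
            P=onplane(c,k.reshape(-1,2).astype(float),z)[:,:2]
            r=cv2.minAreaRect((P*1000).astype(np.float32)); print('rect',r,'px',cv2.boundingRect(k))
            for j,kk in enumerate(cs):
                if h[0][j][3]==i and cv2.contourArea(kk)>8:
                    mo=cv2.moments(kk); p=(mo['m10']/mo['m00'],mo['m01']/mo['m00']); print('  hole',np.round(p,1),cv2.contourArea(kk),np.round(onplane(c,[p],z)[0],4))
E
python3 - <<'E'
from h import *
w=load('w1'); platecheck(w,.006)
print('top');t=load('top0');platecheck(t,.006,area=300)
cv2.imwrite('pics/w1z.png',cv2.resize(w['image'][40:190,200:360][:,:,::-1],None,fx=4,fy=4,interpolation=cv2.INTER_CUBIC))
E
```

```text
rect ((428.3980407714844, -295.5630798339844), (131.70867919921875, 101.87879180908203), 6.840402126312256) px (231, 54, 97, 126)
  hole [276.4 162.1] 55.5 [ 0.3812 -0.3013  0.006 ]
  hole [277.8 118.4] 1781.0 [ 0.429  -0.2958  0.006 ]
  hole [278.7  72.7] 71.5 [ 0.4759 -0.2898  0.006 ]
top
rect ((426.3305969238281, -298.0432434082031), (133.7241668701172, 103.96337127685547), 6.716547012329102) px (351, 213, 37, 43)
  hole [369.6 233.8] 162.5 [ 0.4271 -0.3011  0.006 ]
rect ((984.5366821289062, 29.678455352783203), (133.62498474121094, 51.17647171020508), 88.3053207397461) px (249, 71, 39, 15)
```

View pics/w1z.png

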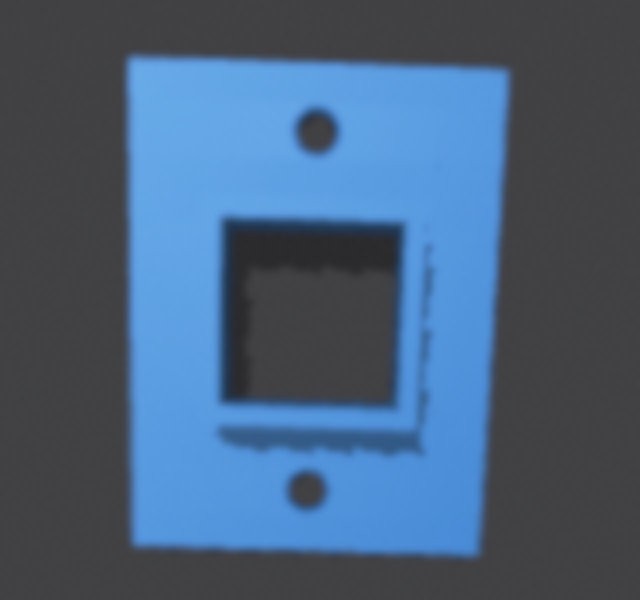

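```bash
python3 - <<'E'
from h import *
w=load('w1'); q=np.array([(222,222),(404,224),(396,406),(222,402)])/4+[200,40]-.4
for z in (.026,.036,.046):
  P=onplane(w,q,z); print(z,np.linalg.norm(P-np.roll(P,1,0),axis=1),P.mean(0))
go([.4285,-.2956,.06],6.9)
E
```

```text
0.026 [0.04517034 0.04647239 0.04573228 0.04603783] [ 0.42864761 -0.29556667  0.026     ]
0.036 [0.04376972 0.04503139 0.04431424 0.0446103 ] [ 0.42845998 -0.29570388  0.036     ]
0.046 [0.04236909 0.04359039 0.04289619 0.04318278] [ 0.42827235 -0.2958411   0.046     ]
turn [1.59 0.03 0.01] shift cm [10.07  8.39 -0.41] yaw now 8.487343311655136 pos [ 0.3462 -0.312   0.1607] t 0.9 F [ 0.2 -0.3 -0.2]
```

Emit:
jog_arm:
  plan: [0.5,0,0,3,2.5,-0.1,1,1,0,0,6,5,-0.2,1,1.6,0,0,8,7,-0.3,1,1.6,0,0,10,8.4,-0.4,1,1.6,0,0,10,8.4,-0.4,1,1.6,0,0,10,8.4,-0.4,1]

```text
time: 1.5
tool_pos: [0.4282, -0.2958, 0.0606]
tool_rot: [-2.009, 1.57, 2.823]
contact_force: [0.1, -0.4, -0.3]
opening: 0.0921
```

```bash
python3 - <<'E'
from h import *
c=grab('wrist','w2'); go([.4285,-.2957,.011],6.9)
E
```

```text
turn [-0.07  0.04 -0.01] shift cm [ 5.03  0.01 -0.03] yaw now 6.831113264013653 pos [ 0.4284 -0.296   0.0613] t 1.55 F [ 0.3 -0.1  0.6]
```

View pics/w2.png

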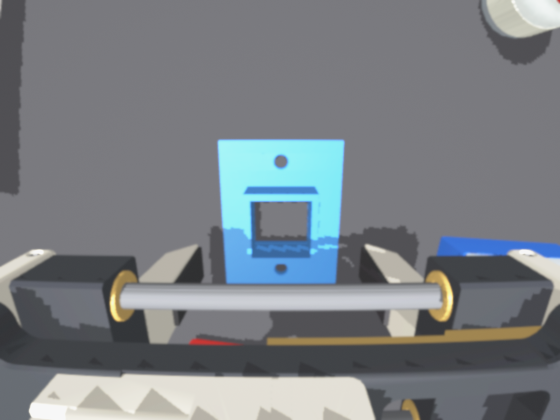

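The plate sits squarely between the fingers, with its holes at (281,161) and (281,268). I descend and grip.

Emit:
jog_arm:
  plan: [0,0,0,2,0,0,1,0,0,0,4,0,0,1,0,0,0,5,0,0,1,0,0,0,5,0,0,1,0,0,0,5,0,0,-1,0,0,0,5,0,0,-1,0,0,0,5,0,0,-1,0,0,0,5,0,0,-1,0,0,0,5,0,0,-1,0,0,0,5,0,0,-1]
  newtons: 30

```text
time: 2.55
tool_pos: [0.429, -0.2949, 0.0107]
tool_rot: [0.384, 1.571, -1.066]
contact_force: [0.1, 0.2, 0.3]
opening: 0.0483
```

```bash
python3 - <<'E'
from h import *
c=grab('wrist','w3'); go([.4285,-.2957,.16],6.9); print(observe()['opening'])
E
```

```text
turn [ 0.  0. -0.] shift cm [-14.93  -0.06   0.08] yaw now 6.900732084203309 pos [ 0.429  -0.2948  0.0107] t 2.6 F [-0.2 -0.5  0.4]
0.04434607766415191
```

View pics/w3.png

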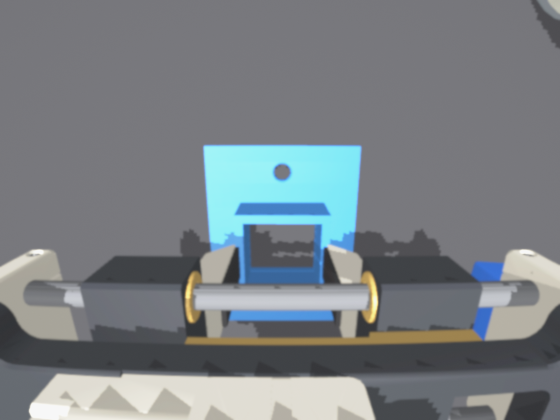

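Emit:
jog_arm:
  plan: [0,0,0,0,0,0,-1,0,0,0,0,0,0,-1,0,0,0,0,0,0,-1]

```text
time: 2.9
tool_pos: [0.429, -0.2948, 0.0106]
tool_rot: [-1.8, 1.571, 3.033]
contact_force: [0.0, -0.7, 0.2]
opening: 0.0203
```

```bash
python3 - <<'E'
from h import *
c=grab('wrist','w4'); print(observe()['opening'])
cv2.imwrite('pics/w4z.png',cv2.resize(c['image'][130:350,180:380][:,:,::-1],None,fx=2.7,fy=2.7,interpolation=cv2.INTER_CUBIC))
E
```

```text
0.01657171552224443
```

View pics/w4z.png

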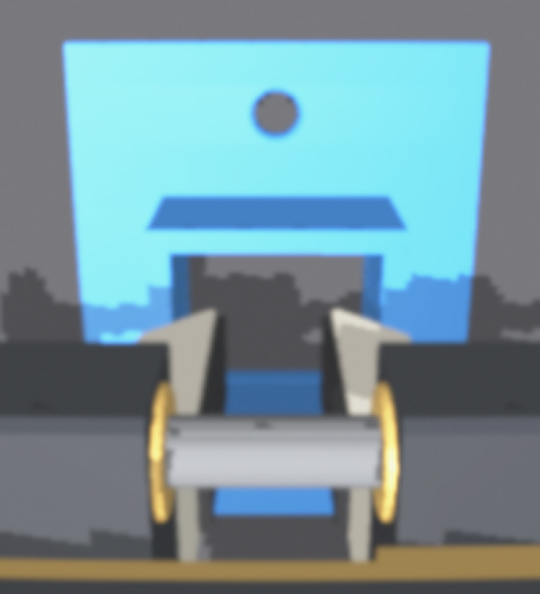

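```bash
python3 - <<'E'
from h import *
c=grab('scene','s1'); p=proj(c,[[.4285,-.2957,.02]])[0].astype(int); print(p)
cv2.imwrite('pics/s1z.png',cv2.resize(c['image'][p[1]-75:p[1]+45,p[0]-80:p[0]+80][:,:,::-1],None,fx=5,fy=5,interpolation=cv2.INTER_CUBIC))
print(proj(c,[observe()['tool_pos']]))
w=load('w4');print(proj(w,[observe()['tool_pos'],observe()['tool_pos']+[0,0,.019]]), proj(w,[[.4285+.0477,-.2957+.0057,.006]]))
E
```

```text
[231 198]
[[232.14643492 200.70556425]]
[[280.76669885 242.82493258]
 [280.76212096 254.52957185]] [[282.10233756 172.04230082]]
```

View pics/s1z.png

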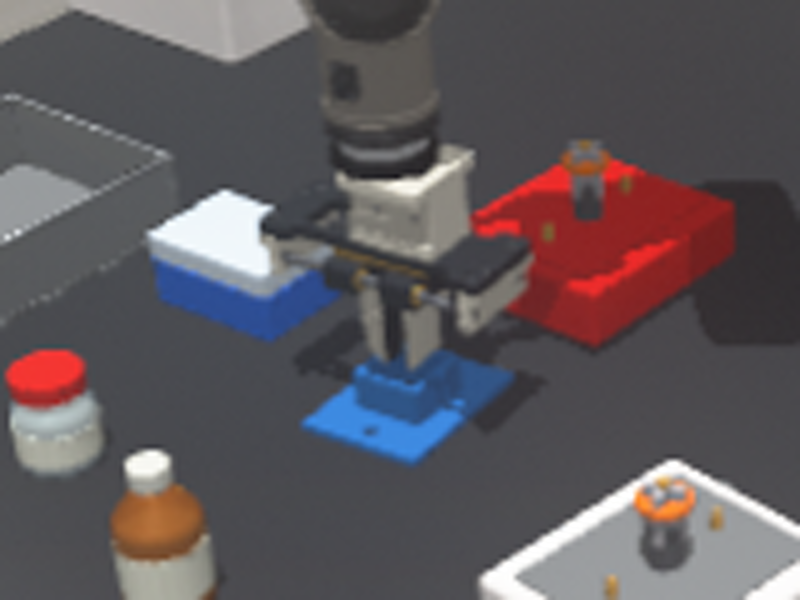

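```bash
python3 - <<'E'
from h import *
cs=[load('w1'),load('w2'),load('w4')]
for c in cs: platecheck(c,.006); print(c['T'][:3,3])
cv2.imwrite('pics/w2z.png',cv2.resize(cs[1]['image'][130:310,180:380][:,:,::-1],None,fx=3.3,fy=3.3,interpolation=cv2.INTER_CUBIC))
E
```

```text
rect ((428.3980407714844, -295.5630798339844), (131.70867919921875, 101.87879180908203), 6.840402126312256) px (231, 54, 97, 126)
  hole [276.4 162.1] 55.5 [ 0.3812 -0.3013  0.006 ]
  hole [277.8 118.4] 1781.0 [ 0.429  -0.2958  0.006 ]
  hole [278.7  72.7] 71.5 [ 0.4759 -0.2898  0.006 ]
[ 0.42259645 -0.29999183  0.34850148]
rect ((421.53411865234375, -296.638671875), (111.13330078125, 101.37643432617188), 6.857709884643555) px (223, 161, 120, 123)
  hole [280.5 267.3] 64.0 [ 0.3823 -0.301   0.006 ]
  hole [313.  250.8] 31.5 [ 0.4017 -0.3276  0.006 ]
  hole [248.5 250.9] 29.0 [ 0.3949 -0.271   0.006 ]
  hole [327.2 246.3] 70.5 [ 0.4075 -0.3394  0.006 ]
  hole [280.7 220.9] 2135.0 [ 0.426 -0.296  0.006]
[ 0.50478865 -0.28669312  0.24843494]
[ 0.50541058 -0.28562316  0.19845583]
```

View pics/w2z.png

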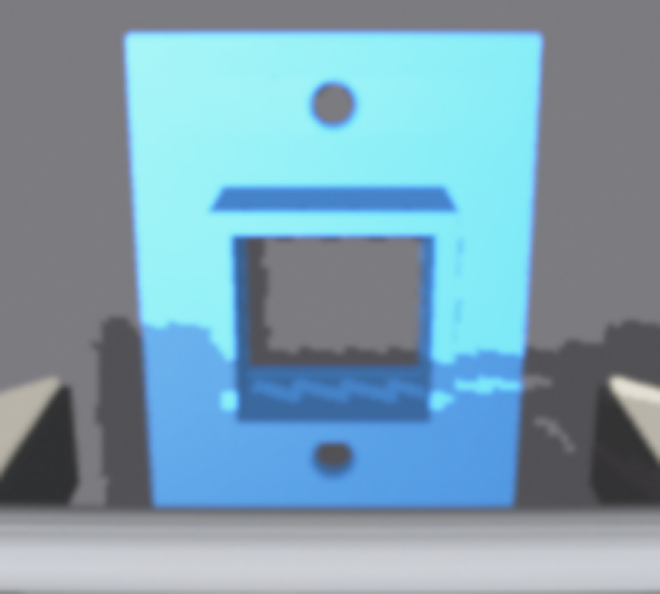

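```bash
python3 - <<'E'
from h import *
st=observe();M=Ro.from_euler('xyz',st['tool_rot']).as_matrix();p=st['tool_pos']
s=load('s1');w=load('w4')
for h in (0,.01,.02,.03,.04):
  L=[p+M@np.array([-h,y,z]) for z in (-.0083,.0083) for y in (-.0095,.0095)]
  print(h,'scene z',np.round((proj(s,L)-[151,123])*5).tolist(),'wrist z',np.round((proj(w,L)-[180,130])*2.7).tolist())
E
```

```text
0 scene z [[422.0, 385.0], [407.0, 398.0], [404.0, 379.0], [389.0, 392.0]] wrist z [[240.0, 339.0], [239.0, 269.0], [305.0, 339.0], [306.0, 269.0]]
0.01 scene z [[421.0, 374.0], [406.0, 386.0], [403.0, 368.0], [388.0, 380.0]] wrist z [[238.0, 357.0], [237.0, 283.0], [306.0, 357.0], [307.0, 283.0]]
0.02 scene z [[420.0, 363.0], [405.0, 375.0], [402.0, 357.0], [387.0, 369.0]] wrist z [[236.0, 376.0], [235.0, 299.0], [308.0, 376.0], [309.0, 299.0]]
0.03 scene z [[419.0, 351.0], [404.0, 363.0], [401.0, 345.0], [386.0, 358.0]] wrist z [[234.0, 397.0], [233.0, 317.0], [310.0, 397.0], [311.0, 317.0]]
0.04 scene z [[418.0, 340.0], [403.0, 352.0], [400.0, 334.0], [384.0, 346.0]] wrist z [[232.0, 420.0], [231.0, 337.0], [312.0, 420.0], [313.0, 337.0]]
```

The fingers closed above the neck without touching it, so the fingertips sit higher than the stated TCP. I lift and measure them.

Emit:
jog_arm:
  plan: [0,0,0,-3,0,0,-1,0,0,0,-7,0,0,-1,0,0,0,-9,0,0,-1,0,0,0,-9,0,0,-1,0,0,0,-9,0,0,-1]

```text
time: 3.5
tool_pos: [0.4289, -0.2947, 0.1005]
tool_rot: [0.556, 1.571, -0.894]
contact_force: [-1.0, 0.4, 0.5]
opening: 0.0003
```

```bash
python3 - <<'E'
from h import *
c=grab('scene','s2');w=grab('wrist','w5'); st=observe(); print(st['tool_pos'],st['opening']);p=proj(c,[st['tool_pos']])[0]; print(p)
q=p.astype(int)
a=cv2.resize(c['image'][q[1]-60:q[1]+60,q[0]-40:q[0]+40][:,:,::-1],None,fx=5,fy=5,interpolation=cv2.INTER_CUBIC)
b=cv2.resize(w['image'][150:350,215:345][:,:,::-1],None,fx=3,fy=3,interpolation=cv2.INTER_CUBIC)
cv2.imwrite('pics/cmp.png',np.hstack([a[:600],b[:600]])); print(q)
M=Ro.from_euler('xyz',st['tool_rot']).as_matrix();
for h in (0,.01,.02,.03): print(h,np.round((proj(c,[st['tool_pos']+M@[-h,y,0] for y in (-.0095,.0095)])-q+[40,60])*5).tolist(),np.round((proj(w,[st['tool_pos']+M@[-h,y,0] for y in (-.0095,.0095)])-[215,150])*3+[400,0]).tolist())
E
```

```text
[ 0.42826621 -0.29419842  0.09936077] 0.0003755920008816831
[230.38146006 180.05324828]
[230 180]
0 [[210.0, 294.0], [194.0, 306.0]] [[597.0, 317.0], [597.0, 239.0]]
0.01 [[208.0, 282.0], [193.0, 294.0]] [[597.0, 336.0], [596.0, 255.0]]
0.02 [[207.0, 270.0], [192.0, 282.0]] [[597.0, 357.0], [596.0, 272.0]]
0.03 [[206.0, 258.0], [190.0, 270.0]] [[596.0, 381.0], [596.0, 292.0]]
```

View pics/cmp.png

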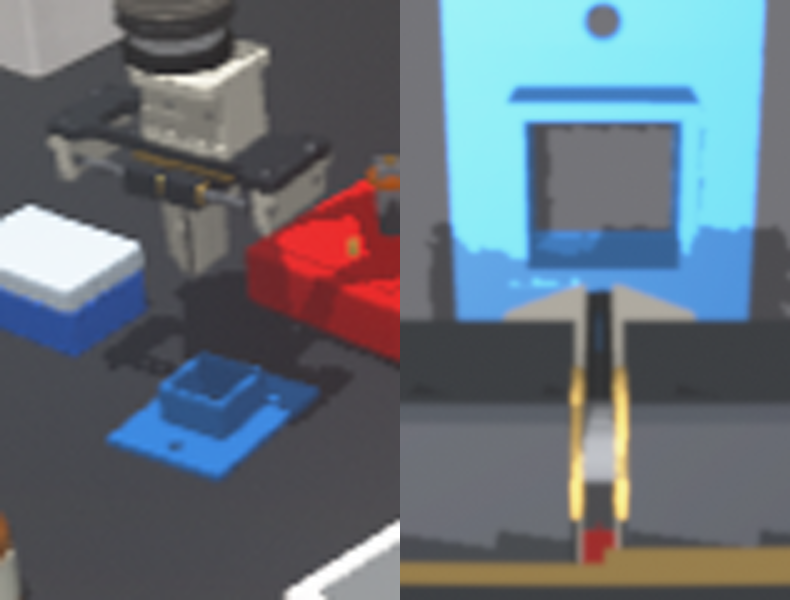

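```bash
python3 - <<'E'
from h import *
go([.4285,-.2957,-.015],6.9)
E
```

```text
turn [-0.01 -0.1   0.09] shift cm [11.44  0.02  0.17] yaw now 6.894885586927101 pos [ 0.4283 -0.2942  0.0994] t 3.6 F [-0.7  0.   0.1]
```

Emit:
jog_arm:
  plan: [0,0,0,1,0,0.1,1,0,0,0,2,0,0.1,1,0,0,0,3,0,0.1,1,0,0,0,3,0,0.1,1,0,0,0,3,0,0.1,1,0,0,0,3,0,0.1,1,0,0,0,3,0,0.1,1,0,0,0,3,0,0.1,1,0,0,0,4,0,0.1,1,0,0,0,5,0,0.1,1]

```text
time: 4.6
tool_pos: [0.4292, -0.2959, 0.0501]
tool_rot: [0.609, 1.57, -0.841]
contact_force: [0.3, 0.8, 0.5]
opening: 0.0759
```

Emit:
jog_arm:
  plan: [0,0,0,2,0,0,1,0,0,0,4,0,0,1,0,0,0,5.5,0,0,1,0,0,0,6.2,0,0,1,0,0,0,6.4,0,0,1,0,0,0,6.4,0,0,1]

```text
time: 5.2
tool_pos: [0.4291, -0.2958, -0.0135]
tool_rot: [-2.096, 1.571, 2.737]
contact_force: [0.2, -0.5, -0.5]
opening: 0.0915
```

Emit:
jog_arm:
  plan: [0,0,0,0.1,0,0,-1,0,0,0,0.1,0,0,-1,0,0,0,0.1,0,0,-1,0,0,0,0.1,0,0,-1,0,0,0,0.1,0,0,-1,0,0,0,0.1,0,0,-1,0,0,0,0.1,0,0,-1]
  newtons: 30

```text
time: 5.9
tool_pos: [0.4292, -0.2959, -0.0142]
tool_rot: [0.633, 1.57, -0.817]
contact_force: [-1.1, 0.4, 1.7]
opening: 0.0558
```

```bash
python3 - <<'E'
from h import *
w=grab('wrist','w6'); print(observe()['opening'],observe()['tool_pos'],observe()['contact_force'])
E
```

```text
0.0562940617240759 [ 0.4291866  -0.29588362 -0.01417219] [0.43573847 0.52700777 3.10406007]
```

View pics/w6.png

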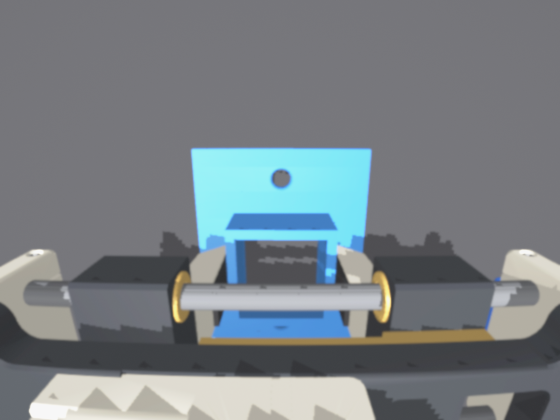

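```bash
python3 - <<'E'
from h import *
go([.404,.026,.2],-5.5)
w=load('w6')
hsv=cv2.cvtColor(w['image'],cv2.COLOR_RGB2HSV); m=cv2.inRange(hsv[165:192,265:297],(95,110,60),(116,255,255)); 
y,x=np.nonzero(m==0); p=[x.mean()+265,y.mean()+165]; print(p,len(x)); P=onplane(w,[p],.006)[0];print(P)
st=observe();M=Ro.from_euler('xyz',st['tool_rot']).as_matrix(); print('hole in tool frame',M.T@(P-st['tool_pos']))
E
```

```text
turn [ 1.239e+01  1.000e-02 -1.000e-02] shift cm [-21.43   1.37 -32.25] yaw now 6.893252595586129 pos [ 0.4292 -0.2959 -0.0142] t 5.95 F [0.4 0.5 3.1]
[np.float64(280.34828101644246), np.float64(177.50373692077727)] 669
[ 0.47693802 -0.28988005  0.006     ]
hole in tool frame [-0.02016257  0.04813086 -0.00022377]
```

Emit:
jog_arm:
  plan: [0,0,0,-1,0,0,-1,0,0,0,-4,0,0,-1,0,0,0,-8,0,0,-1,1,0,0,-12,0,-3,-1,3,0,0,-16,0.3,-6,-1,5,0,0,-19,0.6,-10,-1,7,0,0,-21,0.9,-14,-1,9,0,0,-21.4,1,-18,-1,11,0,0,-21.4,1.2,-22,-1,12.4,0,0,-21.4,1.4,-26,-1]

```text
time: 6.95
tool_pos: [0.4112, -0.0345, 0.2004]
tool_rot: [1.385, 1.57, -0.283]
contact_force: [0.7, -0.1, -1.1]
opening: 0.0563
```

```bash
python3 - <<'E'
from h import *
go([.404,.026,.2],-5.5); print(observe()['opening'])
E
```

```text
turn [-0.1   0.01 -0.07] shift cm [ 0.04 -1.31 -5.95] yaw now -5.597553599247093 pos [ 0.4112 -0.0345  0.2004] t 6.95 F [ 0.7 -0.1 -1.1]
0.056335182678011485
```

Emit:
jog_arm:
  plan: [0,0,0,0,-0.7,-3,-1,0,0,0,0,-1.3,-6,-1,0,0,0,0,-1.3,-6,-1,0,0,0,0,-1.3,-6,-1,0,0,0,0,-1.3,-6,-1]

```text
time: 7.45
tool_pos: [0.4047, 0.0242, 0.1998]
tool_rot: [0.682, 1.57, -0.986]
contact_force: [0.2, -0.5, -1.3]
opening: 0.0558
```

```bash
python3 - <<'E'
from h import *
w=grab('wrist','w7'); go([.404,.026,.2],-5.5)
E
```

```text
turn [-0.07  0.02 -0.  ] shift cm [-0.03 -0.09 -0.18] yaw now -5.57229686503254 pos [0.4047 0.0241 0.1997] t 7.5 F [-0.2 -0.3 -1.4]
```

View pics/w7.png

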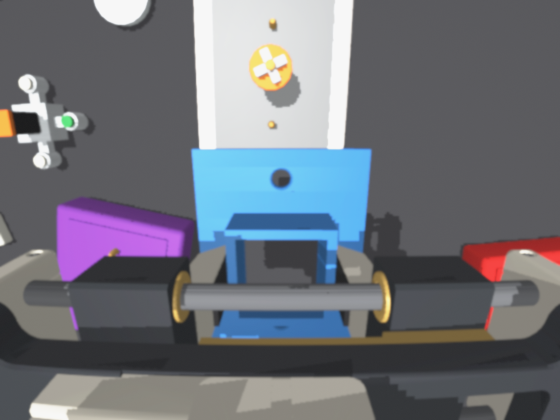

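```bash
python3 - <<'E'
from h import *
w=load('w7');im=w['image']
a=cv2.resize(im[5:145,225:320][:,:,::-1],None,fx=4,fy=4,interpolation=cv2.INTER_CUBIC)
b=cv2.resize(im[160:195,255:305][:,:,::-1],None,fx=6,fy=6,interpolation=cv2.INTER_CUBIC)
o=np.zeros((560,700,3),np.uint8); o[:,:380]=a; o[:210,390:690]=b; cv2.imwrite('pics/w7z.png',o)
hsv=cv2.cvtColor(im,cv2.COLOR_RGB2HSV)
for (x0,x1,y0,y1) in [(262,282,12,32),(262,282,115,133)]:
    m=cv2.inRange(hsv[y0:y1,x0:x1],(8,110,60),(30,255,255)); y,x=np.nonzero(m); print(len(x),x.mean()+x0,y.mean()+y0,(y+y0).min(),(y+y0).max(),(x+x0).min(),(x+x0).max())
print(hsv[178,281],hsv[178,265])
E
```

```text
34 272.2352941176471 23.529411764705884 20 27 270 274
23 271.0869565217391 124.21739130434783 122 127 269 273
[120   8  65] [ 99 134 247]
```

View pics/w7z.png

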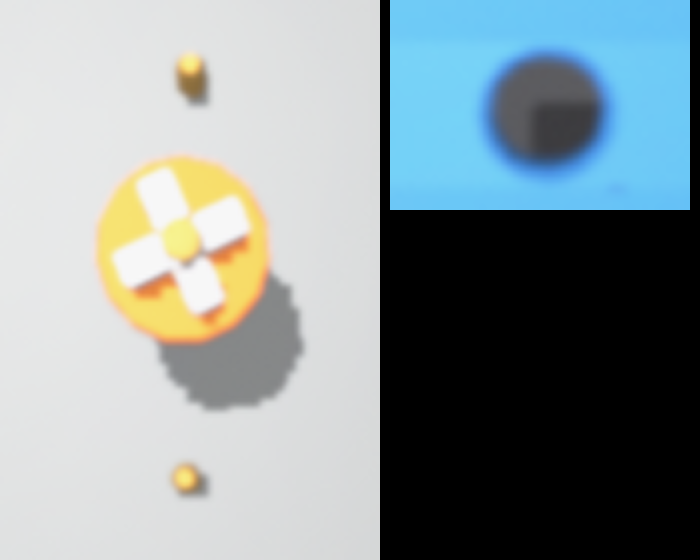

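```bash
python3 - <<'E'
from h import *
w=load('w7');st=observe();M=Ro.from_euler('xyz',st['tool_rot']).as_matrix();p=st['tool_pos']
f=lambda x,y:(x/4+225-.4,y/4+5-.4)
far=onplane(w,[f(190,63)],.074)[0];near=onplane(w,[f(185,478)],.074)[0];tip=onplane(w,[f(182,240)],.123)[0]
print(far,near,np.linalg.norm(far-near),(far+near)/2,'tip',tip,'yaw',np.degrees(np.arctan2(*(far-near)[[1,0]])))
S=[onplane(w,[f(*q)],.118)[0] for q in [(162,197),(200,288),(222,222),(140,262)]]
print('spl ang',np.degrees(np.arctan2(*(S[0]-S[1])[[1,0]])),np.degrees(np.arctan2(*(S[2]-S[3])[[1,0]])),np.mean(S,0))
h=onplane(w,[(280.7,177.6)],p[2]+.0202)[0]; print('hole tool',M.T@(h-p))
t=load('top0')
# height checks by two views: spindle tip
s=load('s2')
a=s['image'][185:290,230:340]; cv2.imwrite('pics/s2z.png',cv2.resize(a[:,:,::-1],None,fx=6,fy=6,interpolation=cv2.INTER_CUBIC))
print(proj(s,[far,near,tip])); print((proj(s,[far,near,tip])-[230,185])*6)
E
```

```text
[0.5784112  0.01570095 0.074     ] [0.48321806 0.02679985 0.074     ] 0.09583798736250533 [0.53081463 0.0212504  0.074     ] tip [0.53022781 0.02093249 0.123     ] yaw -6.650290373970636
spl ang 18.046253874779325 -71.09622672887721 [0.53070701 0.02126571 0.118     ]
hole tool [-0.02019611  0.04806799 -0.00028742]
[[272.46915691 237.46557817]
 [293.59467599 223.83441222]
 [282.95345599 217.68775007]]
[[254.81494146 314.79346903]
 [381.56805592 233.00647332]
 [317.72073594 196.12650042]]
```

View pics/s2z.png

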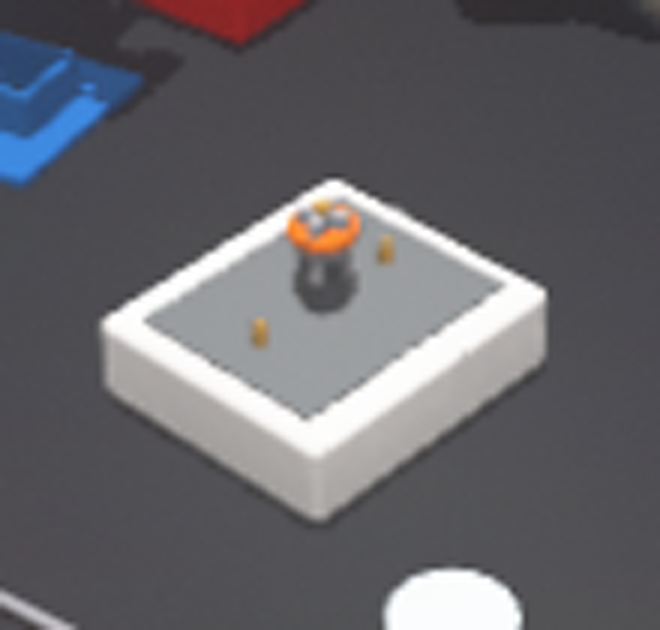

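```bash
python3 - <<'E'
from h import *
go([.5307,.0209,.14],-6.65)
E
```

```text
turn [ 1.08  0.02 -0.  ] shift cm [ 5.97 12.57 -0.91] yaw now -5.57229686503254 pos [0.4047 0.0241 0.1997] t 7.5 F [-0.2 -0.3 -1.4]
```

Emit:
jog_arm:
  plan: [0.3,0,0,0,3,-0.2,-1,0.6,0,0,0,6,-0.4,-1,1.1,0,0,0,9,-0.7,-1,1.1,0,0,1,11,-0.9,-1,1.1,0,0,3,12.6,-0.9,-1,1.1,0,0,5,12.6,-0.9,-1,1.1,0,0,6,12.6,-0.9,-1,1.1,0,0,6,12.6,-0.9,-1,1.1,0,0,6,12.6,-0.9,-1,1.1,0,0,6,12.6,-0.9,-1]

```text
time: 8.5
tool_pos: [0.5315, 0.0215, 0.1408]
tool_rot: [1.536, 1.569, -0.151]
contact_force: [0.3, -0.9, -0.8]
opening: 0.0555
```

```bash
python3 - <<'E'
from h import *
w=grab('wrist','w8'); go([.5307,.0209,.0458],-6.65)
E
```

```text
turn [ 0.04  0.   -0.13] shift cm [ 9.5  -0.08  0.08] yaw now -6.613420772497618 pos [0.5314 0.0216 0.1408] t 8.55 F [ 0.9  0.4 -1.5]
```

View pics/w8.png

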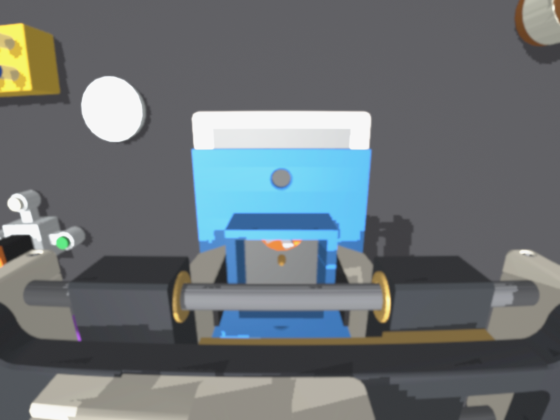

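Emit:
jog_arm:
  plan: [0,0,0,1,-0.08,0.08,-1,0,0,0,2.5,-0.08,0.08,-1,0,0,0,4,-0.08,0.08,-1,0,0,0,5.5,-0.08,0.08,-1,0,0,0,7,-0.08,0.08,-1,0,0,0,7,-0.08,0.08,-1,0,0,0,7,-0.08,0.08,-1]

```text
time: 9.25
tool_pos: [0.53, 0.0211, 0.0697]
tool_rot: [-1.08, 1.571, -2.766]
contact_force: [0.1, -0.2, -0.8]
opening: 0.0558
```

```bash
python3 - <<'E'
from h import *
w=grab('wrist','w9'); go([.5307,.0209,.0458],-6.65)
cv2.imwrite('pics/w9z.png',cv2.resize(w['image'][90:345,180:380][:,:,::-1],None,fx=2.35,fy=2.35,interpolation=cv2.INTER_CUBIC))
st=observe();M=Ro.from_euler('xyz',st['tool_rot']).as_matrix()
print('far pin top px',proj(w,[[.5784,.0157,.074]]),'hole',proj(w,[st['tool_pos']+M@[-.0202,.0481,-.0003]]))
E
```

```text
turn [ 0.05  0.01 -0.07] shift cm [2.44 0.03 0.01] yaw now -6.600363424823289 pos [0.5304 0.0211 0.0702] t 9.3 F [ 0.4 -0.2 -0.8]
far pin top px [[280.60602151 172.17626358]] hole [[280.38007645 176.98162842]]
```

View pics/w9z.png

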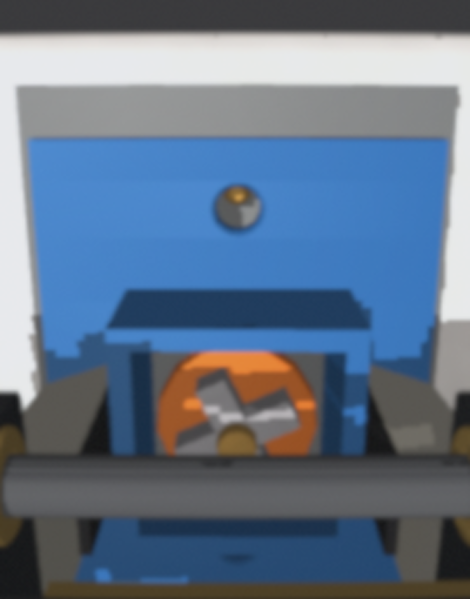

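Emit:
jog_arm:
  plan: [0,0,0,0.6,0.03,0,-1,0,0,0,1.2,0.03,0,-1,0,0,0,1.7,0.03,0,-1,0,0,0,2.1,0.03,0,-1,0,0,0,2.4,0.03,0,-1,0,0,0,2.4,0.03,0,-1]

```text
time: 9.9
tool_pos: [0.5302, 0.0211, 0.0458]
tool_rot: [0.061, 1.571, -1.625]
contact_force: [-1.5, 0.7, 2.2]
opening: 0.0557
```

```bash
python3 - <<'E'
from h import *
w=grab('wrist','w10'); go([.5307,.0209,.0458],-6.65)
cv2.imwrite('pics/w10z.png',cv2.resize(w['image'][90:345,180:380][:,:,::-1],None,fx=2.35,fy=2.35,interpolation=cv2.INTER_CUBIC))
E
```

```text
turn [ 0.05  0.01 -0.  ] shift cm [0.   0.05 0.01] yaw now -6.600079319060087 pos [0.5302 0.0211 0.0458] t 9.95 F [-2.2  0.2  3.1]
```

View pics/w10z.png

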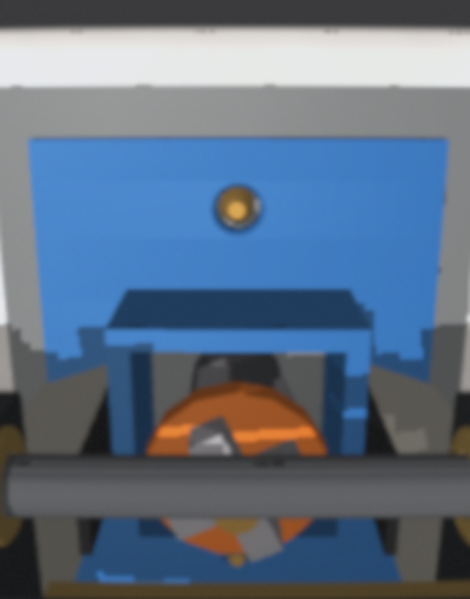

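Emit:
jog_arm:
  plan: [0,0,0,0.15,0.03,0,-1,0,0,0,0.15,0.03,0,-1,0,0,0,0.05,0.03,0,1,0,0,0,0.05,0.03,0,1,0,0,0,0.05,0.03,0,1,0,0,0,0,0.03,0,1,0,0,0,0,0.03,0,1]

```text
time: 10.65
tool_pos: [0.5306, 0.021, 0.0454]
tool_rot: [-1.284, 1.571, -2.971]
contact_force: [-0.2, -0.8, -0.1]
opening: 0.0897
```

Emit:
jog_arm:
  plan: [0,0,0,-1,0,0,1,0,0,0,-3,0,0,1,0,0,0,-6,0,0,1,0,0,0,-9,0,0,1,0,0,0,-12,-3,0,1,0,0,0,-15,-6,0,1,0,0,0,-15,-8,0,1,0,0,0,-15,-8,0,1,0,0,0,-15,-8,0,1]

```text
time: 11.55
tool_pos: [0.4515, 0.0302, 0.1962]
tool_rot: [1.535, 1.569, -0.151]
contact_force: [1.2, 1.2, -0.2]
opening: 0.0913
```

```bash
python3 - <<'E'
from h import *
w=grab('wrist','w11'); s=grab('scene','s3'); go([.5307,.0209,.0458],-6.65)
a=w['image'][0:235,150:400]; b=s['image'][170:290,220:340]
A=cv2.resize(a[:,:,::-1],(400,376)); B=cv2.resize(b[:,:,::-1],(400,400),interpolation=cv2.INTER_CUBIC)
o=np.zeros((400,800,3),np.uint8);o[:376,:400]=A;o[:,400:]=B;cv2.imwrite('pics/c11.png',o)
E
```

```text
turn [0.04 0.01 0.  ] shift cm [14.96  7.94  0.  ] yaw now -6.612558519378571 pos [0.4518 0.0301 0.1954] t 11.65 F [-0.2 -1.  -0.3]
```

View pics/c11.png

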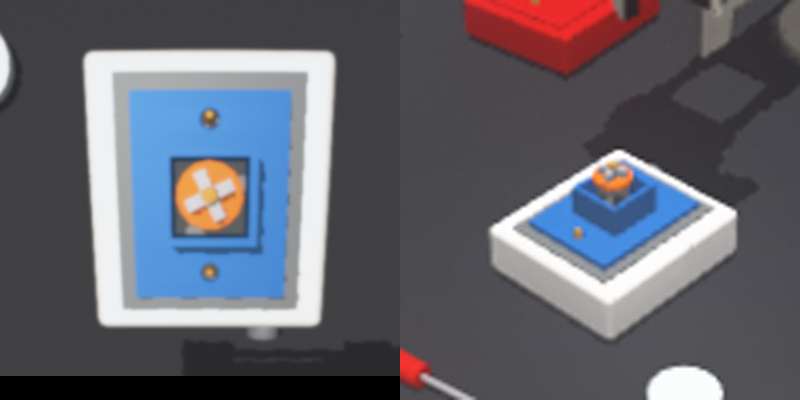

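Both pins show through the holes and the plate lies flush. Next I measure the spindle precisely.

```bash
python3 - <<'E'
from h import *
w=load('w11');im=w['image']
p=proj(w,[[.5305,.021,.118]])[0];print(p)
x0,y0=int(p[0])-25,int(p[1])-25
hsv=cv2.cvtColor(im,cv2.COLOR_RGB2HSV)[y0:y0+50,x0:x0+50]
cv2.imwrite('pics/w11z.png',cv2.resize(im[y0:y0+50,x0:x0+50][:,:,::-1],None,fx=10,fy=10,interpolation=cv2.INTER_CUBIC))
ring=cv2.inRange(hsv,(8,90,120),(28,255,255))
cs,_=cv2.findContours(ring,cv2.RETR_EXTERNAL,cv2.CHAIN_APPROX_NONE);k=max(cs,key=cv2.contourArea)
P=onplane(w,k.reshape(-1,2)+np.array([x0,y0.__float__()]),.11)[:,:2]*1000
print('ring',cv2.minEnclosingCircle(P.astype(np.float32)))
m=cv2.inRange(hsv,(0,0,150),(180,60,255)); n,l,stt,cen=cv2.connectedComponentsWithStats(m)
for i in range(1,n):
    if stt[i,4]>5: q=onplane(w,[cen[i]+[x0,y0]],.118)[0]; print(stt[i],cen[i],q)
E
```

```text
[280.95170778 122.10733275]
ring ((530.8214111328125, 21.285524368286133), 19.412403106689453)
[16  9 11 13 93] [21.07526882 14.87096774] [0.53938731 0.02416178 0.118     ]
[45 13  3  9 12] [46.41666667 16.5       ] [0.53559467 0.00280453 0.118     ]
[29 15 13 12 93] [35.07526882 20.34408602] [0.53353436 0.0127786  0.118     ]
[ 11  24  25  17 187] [23.20320856 31.85561497] [0.5251631  0.02400931 0.118     ]
[12 44 10  5 30] [15.7 46.5] [0.51355497 0.03198998 0.118     ]
```

View pics/w11z.png

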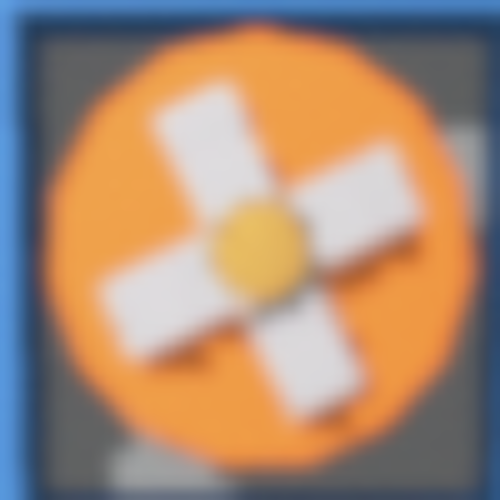

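```bash
python3 - <<'E'
from h import *
w=load('w11'); x0,y0=255,97
f=lambda q:(q[0]/10-.45+x0,q[1]/10-.45+y0)
E=[onplane(w,[f(q)],.118)[0] for q in [(192,101),(330,403),(408,180),(119,322)]]
d=E[0]-E[1];e=E[2]-E[3]
print(np.linalg.norm(d),np.linalg.norm(e),np.mean(E,0),np.degrees(np.arctan2(d[1],d[0])),np.degrees(np.arctan2(e[1],e[0]))+90)
print('tip',onplane(w,[f((260,250))],.123)[0])
c,s=load('s3'),load('s3')
# coarse rotor: scene+top views
t=load('top0'); print(onplane(t,[(187,212)],.03))
s0=load('scene0')
hs=cv2.cvtColor(s0['image'],cv2.COLOR_RGB2HSV)[240:300,350:400]; m=cv2.inRange(hs,(5,150,120),(22,255,255)); y,x=np.nonzero(m); ps=(x.mean()+350,y.mean()+240)
ht=cv2.cvtColor(t['image'],cv2.COLOR_RGB2HSV)[195:230,170:205]; m=cv2.inRange(ht,(5,120,120),(24,255,255)); y,x=np.nonzero(m); pt=(x.mean()+170,y.mean()+195)
print(ps,pt,len(x),tri([s0,t],[ps,pt]))
E
```

```text
0.027806056233369243 0.027521489286139966 [0.53077931 0.02112009 0.118     ] 18.66415744468421 18.841516435562752
tip [0.53093899 0.0212924  0.123     ]
[[0.51435767 0.3110845  0.03      ]]
(np.float64(369.4698795180723), np.float64(265.1686746987952)) (np.float64(183.01960784313727), np.float64(210.0392156862745)) 51 (array([0.51580445, 0.31564069, 0.07124805]), [np.float64(0.0011000135363480716), np.float64(0.001100013536348224)])
```

```bash
python3 - <<'E'
from h import *
go([.439,.3216,.19],-4.5)
E
```

```text
turn [-2.11  0.01  0.  ] shift cm [  0.54  -4.63 -28.81] yaw now -6.612558519378571 pos [0.4518 0.0301 0.1954] t 11.65 F [-0.2 -1.  -0.3]
```

Emit:
jog_arm:
  plan: [0,0,0,0,-0.7,-4,1,-1,0,0,0,-1.5,-9,1,-2,0,0,0,-2.3,-14,1,-2,0,0,0,-3,-19,1,-2,0,0,0,-4,-24,1,-2,0,0,0.5,-4.6,-28.8,1,-2,0,0,0.5,-4.6,-28.8,1,-2,0,0,0.5,-4.6,-28.8,1,-2,0,0,0.5,-4.6,-28.8,1]

```text
time: 12.55
tool_pos: [0.4389, 0.3208, 0.1899]
tool_rot: [-0.634, 1.569, -2.286]
contact_force: [0.3, -0.8, 0.1]
opening: 0.0919
```

```bash
python3 - <<'E'
from h import *
w=grab('wrist','w12'); go([.439,.3216,.19],-4.5)
E
```

```text
turn [-0.18  0.05  0.03] shift cm [ 0.02 -0.01 -0.11] yaw now -4.683854131813691 pos [0.439  0.3205 0.1902] t 12.6 F [-0.5  0.1  0.7]
```

View pics/w12.png

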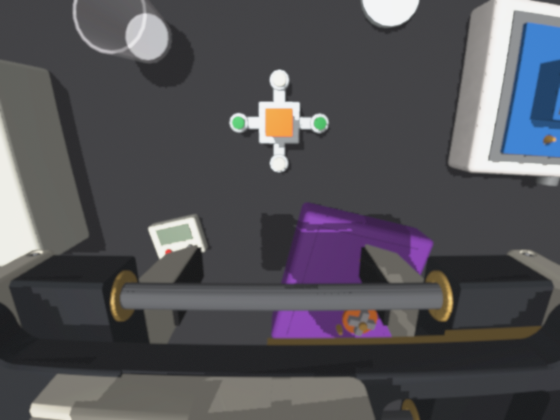

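```bash
python3 - <<'E'
from h import *
w=load('w12');im=w['image']
cv2.imwrite('pics/w12z.png',cv2.resize(im[65:180,220:340][:,:,::-1],None,fx=5,fy=5,interpolation=cv2.INTER_CUBIC))
hsv=cv2.cvtColor(im,cv2.COLOR_RGB2HSV)
m=cv2.inRange(hsv[100:145,255:305],(5,150,150),(25,255,255)); cs,_=cv2.findContours(m,cv2.RETR_EXTERNAL,cv2.CHAIN_APPROX_NONE);k=max(cs,key=cv2.contourArea).reshape(-1,2)+np.array([255.,100])
for z in (.07,.078,.086): print(z,cv2.minAreaRect((onplane(w,k,z)[:,:2]*1000).astype(np.float32)))
E
```

```text
0.07 ((518.3655395507812, 316.1002502441406), (24.093530654907227, 25.03339958190918), 85.41498565673828)
0.078 ((518.2981567382812, 316.0671691894531), (23.467138290405273, 24.3825740814209), 85.4160385131836)
0.086 ((518.2310180664062, 316.03375244140625), (22.84072494506836, 23.731718063354492), 85.41532135009766)
```

View pics/w12z.png

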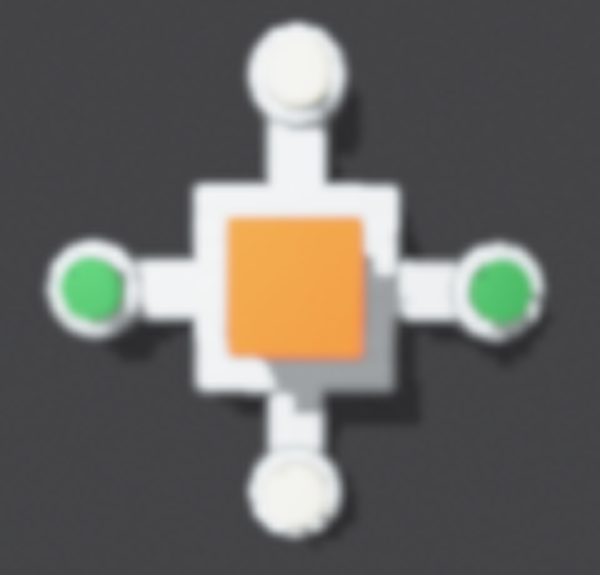

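```bash
python3 - <<'E'
from h import *
go([.5183,.316,.08],-4.9)
E
```

```text
turn [0.22 0.05 0.03] shift cm [11.02  7.95 -0.21] yaw now -4.683854131813691 pos [0.439  0.3205 0.1902] t 12.6 F [-0.5  0.1  0.7]
```

Emit:
jog_arm:
  plan: [0.2,0,0,2,3,0,1,0.2,0,0,4,6,-0.1,1,0.2,0,0,7,8,-0.2,1,0.2,0,0,10,8,-0.2,1,0.2,0,0,11,8,-0.2,1,0.2,0,0,11,8,-0.2,1,0.2,0,0,11,8,-0.2,1]

```text
time: 13.3
tool_pos: [0.5192, 0.3171, 0.0822]
tool_rot: [2.044, 1.569, 0.389]
contact_force: [0.1, 0.2, -0.0]
opening: 0.0918
```

```bash
python3 - <<'E'
from h import *
w=grab('wrist','w13');s=grab('scene','s4'); go([.5183,.316,.0115],-4.9)
b=s['image'][220:320,310:430]
o=np.zeros((420,800,3),np.uint8);o[:,:400]=w['image'][:,80:480,::-1];o[:333,400:]=cv2.resize(b[:,:,::-1],(400,333),interpolation=cv2.INTER_CUBIC);cv2.imwrite('pics/c13.png',o)
E
```

```text
turn [ 0.1  -0.09 -0.17] shift cm [ 7.12 -0.11  0.18] yaw now -4.804931712229491 pos [0.5194 0.3176 0.0827] t 13.4 F [ 0.   0.3 -0. ]
```

View pics/c13.png

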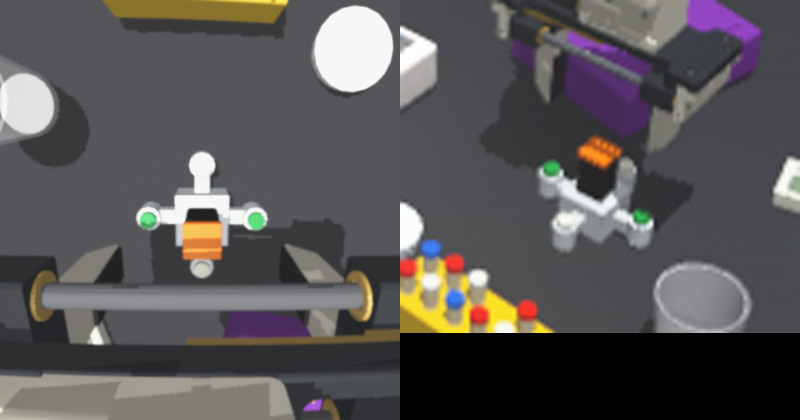

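Emit:
jog_arm:
  plan: [0.1,0,0,1.5,-0.1,0.15,1,0.1,0,0,3.5,-0.1,0.15,1,0.1,0,0,5.5,-0.1,0.15,1,0.1,0,0,6.7,-0.1,0.15,1,0.1,0,0,7,-0.1,0.15,1,0.1,0,0,7,-0.1,0.15,1,0.1,0,0,7,-0.1,0.15,1]

```text
time: 14.1
tool_pos: [0.5181, 0.3162, 0.0118]
tool_rot: [2.017, 1.569, 0.361]
contact_force: [-0.2, -0.6, 0.3]
opening: 0.0919
```

```bash
python3 - <<'E'
from h import *
s=grab('scene','s5');w=grab('wrist','w14'); go([.5183,.316,.0115],-4.9)
b=s['image'][220:320,310:430]
o=np.zeros((420,800,3),np.uint8);o[:,:400]=w['image'][:,80:480,::-1];o[:333,400:]=cv2.resize(b[:,:,::-1],(400,333),interpolation=cv2.INTER_CUBIC);cv2.imwrite('pics/c14.png',o)
E
```

```text
turn [-0.   -0.05 -0.1 ] shift cm [0.02 0.03 0.01] yaw now -4.900094253984745 pos [0.518  0.3161 0.0117] t 14.2 F [-0.1  0.6 -0.1]
```

View pics/c14.png

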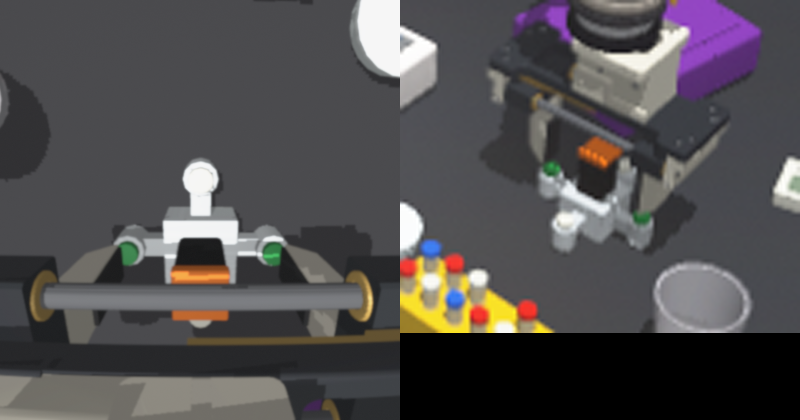

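Emit:
jog_arm:
  plan: [0,0,0,-0.3,0,0,1,0,0,0,-0.3,0,0,-1,0,0,0,-0.3,0,0,-1,0,0,0,-0.3,0,0,-1,0,0,0,-0.3,0,0,-1,0,0,0,-0.3,0,0,-1,0,0,0,-0.3,0,0,-1,0,0,0,-0.3,0,0,-1,0,0,0,-0.3,0,0,-1,0,0,0,-0.3,0,0,-1]
  newtons: 55

```text
time: 15.2
tool_pos: [0.5174, 0.316, 0.0136]
tool_rot: [2.516, 1.57, 0.86]
contact_force: [-0.8, 0.6, -3.2]
opening: 0.0258
```

Emit:
jog_arm:
  plan: [0,0,0,0,0,0,-1,0,0,0,0,0,0,-1]

```text
time: 15.4
tool_pos: [0.5173, 0.3159, 0.0135]
tool_rot: [2.639, 1.571, 0.982]
contact_force: [-0.4, 0.8, -0.9]
opening: 0.0259
```

```bash
python3 - <<'E'
from h import *
w=grab('wrist','w15'); go([.5308,.0212,.19],18.75); print(observe()['opening'])
cv2.imwrite('pics/w15z.png',cv2.resize(w['image'][130:350,170:390][:,:,::-1],None,fx=2.7,fy=2.7,interpolation=cv2.INTER_CUBIC))
E
```

```text
turn [-23.66  -0.    -0.  ] shift cm [-17.65   3.86  29.24] yaw now -4.905239508735946 pos [0.5173 0.3159 0.0135] t 15.45 F [-0.1  1.7 -1.4]
0.026074305424600215
```

View pics/w15z.png

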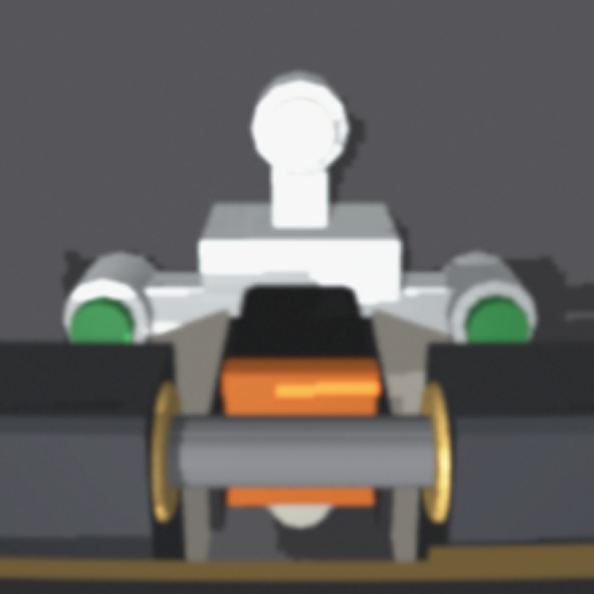

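```bash
python3 - <<'E'
from h import *
w=load('w12'); f=lambda q:(q[0]/5-.4+220,q[1]/5-.4+65)
for z in (.028,.032):
  E=[onplane(w,[f(q)],z)[0] for q in [(95,288),(497,291),(297,73),(294,492)]]
  # hub square corners z .032
  print(z,np.round((E[0]+E[1])/2,4),np.round((E[2]+E[3])/2,4),np.linalg.norm(E[0]-E[1]),np.linalg.norm(E[2]-E[3]))
H=[onplane(w,[f(q)],.032)[0] for q in [(193,184),(401,184),(398,392),(193,392)]]; print('hub',np.mean(H,0),np.linalg.norm(np.diff(H,axis=0),axis=1))
C=[onplane(w,[f(q)],.078)[0] for q in [(228,217),(363,217),(364,358),(228,356)]]; print('cap',np.mean(C,0),np.linalg.norm(np.diff(C,axis=0),axis=1))
w=load('w15'); g=lambda q:(q[0]/2.7-.4+170,q[1]/2.7-.4+130)
st=observe();M=Ro.from_euler('xyz',st['tool_rot']).as_matrix()
x=onplane(w,[g((299,127))],.032)[0]; print('front cup',x,M.T@(x-st['tool_pos']),'w12 front',E[2])
E
```

```text
0.028 [0.5184 0.3165 0.028 ] [0.5185 0.3166 0.028 ] 0.09097826674819852 0.09176877905998816
0.032 [0.5184 0.3165 0.032 ] [0.5185 0.3166 0.032 ] 0.08993764769218669 0.0907191180403837
hub [0.51831051 0.31643015 0.032     ] [0.0457445  0.04504075 0.0465975 ]
cap [0.51831276 0.31628072 0.078     ] [0.02586386 0.02645537 0.02664271]
front cup [0.56552563 0.31206153 0.032     ] [-0.0184829   0.04836093 -0.00031653] w12 front [0.5636292  0.31251973 0.032     ]
```

```bash
python3 - <<'E'
from h import *
w=load('w15'); g=lambda q:(q[0]/2.7-.4+170,q[1]/2.7-.4+130)
st=observe();M=Ro.from_euler('xyz',st['tool_rot']).as_matrix()
T=lambda q,z:np.round(M.T@(onplane(w,[g(q)],z)[0]-st['tool_pos'])*1000,1)
print('hub front top L,R',T((200,240),.032),T((401,240),.032))
print('hub bottom front',T((213,205),0),T((386,205),0))
print('handle bottom front',T((300,286),.032)); print('cap front',T((222,370),.078),T((381,370),.078))
print('cap back',T((228,505),.078),T((374,505),.078)); print('back cup',T((300,527),.032),'front cup outer',T((299,72),.0),T((299,82),.032))
im=w['image'];col=im[130:340,281].astype(int); print([(130+i,tuple(col[i])) for i in range(0,130,2)])
E
```

```text
hub front top L,R [-18.5  23.2 -22.2] [-18.5  23.2  22.2]
hub bottom front [ 13.5  22.6 -22.7] [13.5 22.6 22.2]
handle bottom front [-18.5  12.3  -0.1]
cap front [-64.5  14.7 -13.3] [-64.5  14.7  13.7]
cap back [-64.5 -12.3 -13.1] [-64.5 -12.3  13.2]
back cup [-18.5 -52.   -0.1] front cup outer [13.5 56.7 -0.4] [-18.5  57.9  -0.3]
[(130, (np.int64(86), np.int64(86), np.int64(89))), (132, (np.int64(86), np.int64(86), np.int64(90))), (134, (np.int64(86), np.int64(86), np.int64(89))), (136, (np.int64(86), np.int64(86), np.int64(89))), (138, (np.int64(86), np.int64(86), np.int64(89))), (140, (np.int64(86), np.int64(86), np.int64(89))), (142, (np.int64(86), np.int64(86), np.int64(89))), (144, (np.int64(86), np.int64(86), np.int64(90))), (146, (np.int64(86), np.int64(86), np.int64(90))), (148, (np.int64(86), np.int64(86), np.int64(90))), (150, (np.int64(86), np.int64(86), np.int64(90))), (152, (np.int64(86), np.int64(86), np.int64(90))), (154, (np.int64(87), np.int64(87), np.int64(91))), (156, (np.int64(116), np.int64(118), np.int64(121))), (158, (np.int64(153), np.int64(157), np.int64(158
[... 1968 characters left out ...]
), np.int64(208), np.int64(210))), (234, (np.int64(177), np.int64(181), np.int64(183))), (236, (np.int64(63), np.int64(64), np.int64(65))), (238, (np.int64(29), np.int64(30), np.int64(30))), (240, (np.int64(29), np.int64(30), np.int64(31))), (242, (np.int64(29), np.int64(30), np.int64(30))), (244, (np.int64(30), np.int64(29), np.int64(30))), (246, (np.int64(30), np.int64(30), np.int64(31))), (248, (np.int64(29), np.int64(30), np.int64(30))), (250, (np.int64(29), np.int64(30), np.int64(31))), (252, (np.int64(30), np.int64(30), np.int64(31))), (254, (np.int64(29), np.int64(30), np.int64(31))), (256, (np.int64(29), np.int64(30), np.int64(31))), (258, (np.int64(28), np.int64(29), np.int64(29)))]
```

```bash
python3 - <<'E'
from h import *
go([.5298,.0208,.17],18.75)
E
```

```text
turn [-23.66  -0.    -0.  ] shift cm [-15.65   3.77  29.29] yaw now -4.905239508735946 pos [0.5173 0.3159 0.0135] t 15.45 F [-0.1  1.7 -1.4]
```

Emit:
jog_arm:
  plan: [0,0,0,-1,0,0,-1,0,0,0,-4,0,0,-1,0,0,0,-8,0,0,-1,0,0,0,-12,0,0,-1,-4,0,0,-16,0.5,3,-1,-9,0,0,-18,1,8,-1,-14,0,0,-18,2,13,-1,-19,0,0,-18,3,18,-1,-23.7,0,0,-18,3.5,23,-1,-23.7,0,0,-18,3.8,28,-1]

```text
time: 16.45
tool_pos: [0.5309, 0.0378, 0.194]
tool_rot: [-0.36, 1.57, -1.601]
contact_force: [1.2, 0.2, -4.1]
opening: 0.026
```

```bash
python3 - <<'E'
from h import *
go([.5298,.0208,.17],18.75);print(observe()['opening'])
E
```

```text
turn [0.19 0.02 0.01] shift cm [ 2.4  -0.65  1.57] yaw now 18.937626913613435 pos [0.5309 0.0378 0.194 ] t 16.45 F [ 1.2  0.2 -4.1]
0.025962940007325342
```

Emit:
jog_arm:
  plan: [0.1,0,0,0.5,-0.6,1.4,-1,0.1,0,0,1.5,-0.6,1.4,-1,0.1,0,0,2.4,-0.6,1.4,-1,0.1,0,0,2.4,-0.6,1.4,-1,0.1,0,0,2.4,-0.6,1.4,-1,0.1,0,0,2.4,-0.6,1.4,-1]

```text
time: 17.05
tool_pos: [0.5304, 0.0257, 0.1698]
tool_rot: [1.155, 1.57, -0.088]
contact_force: [0.3, 0.7, -3.1]
opening: 0.0256
```

```bash
python3 - <<'E'
from h import *
w=grab('wrist','w16');s=grab('scene','s6'); go([.5298,.0208,.13],18.75)
b=s['image'][140:280,220:340]
o=np.zeros((420,760,3),np.uint8);o[:,:400]=w['image'][:,80:480,::-1];o[:,400:]=cv2.resize(b[:,:,::-1],(360,420),interpolation=cv2.INTER_CUBIC);cv2.imwrite('pics/c16.png',o)
E
```

```text
turn [ 0.01  0.02 -0.03] shift cm [ 3.99 -0.21  0.41] yaw now 18.76253670291991 pos [0.5304 0.0253 0.1699] t 17.15 F [ 0.1 -0.3 -2.8]
```

View pics/c16.png

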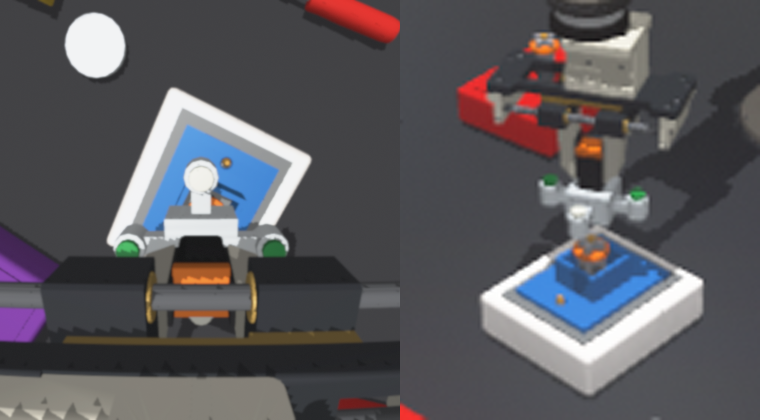

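Emit:
jog_arm:
  plan: [0,0,0,0,-0.2,0.4,-1,0,0,0,0.8,-0.2,0.4,-1,0,0,0,1.8,-0.2,0.4,-1,0,0,0,2.7,-0.2,0.4,-1,0,0,0,2.7,-0.2,0.4,-1,0,0,0,2.7,-0.2,0.4,-1,0,0,0,2.7,-0.2,0.4,-1]

```text
time: 17.85
tool_pos: [0.5299, 0.0202, 0.1428]
tool_rot: [0.998, 1.57, -0.247]
contact_force: [-0.8, 0.9, -3.1]
opening: 0.0257
```

```bash
python3 - <<'E'
from h import *
w=grab('wrist','w17');s=grab('scene','s7'); go([.5298,.0208,.13],18.75)
b=s['image'][140:280,220:340]
o=np.zeros((420,760,3),np.uint8);o[:,:400]=w['image'][:,80:480,::-1];o[:,400:]=cv2.resize(b[:,:,::-1],(360,420),interpolation=cv2.INTER_CUBIC);cv2.imwrite('pics/c17.png',o)
st=observe();M=Ro.from_euler('xyz',st['tool_rot']).as_matrix()
u=st['tool_pos'][2]-.0135
print('pred hub front top px',proj(w,[st['tool_pos']+M@[-.0185,.0231,z] for z in (-.022,.022)]))
hs=cv2.cvtColor(w['image'],cv2.COLOR_RGB2HSV)
E
```

```text
turn [-0.05  0.03 -0.04] shift cm [ 1.3   0.01 -0.06] yaw now 18.695935208646915 pos [0.5299 0.0202 0.143 ] t 17.95 F [ 0.2 -0.1 -3. ]
pred hub front top px [[243.75785649 218.63760356]
 [317.49894688 218.64393236]]
```

View pics/c17.png

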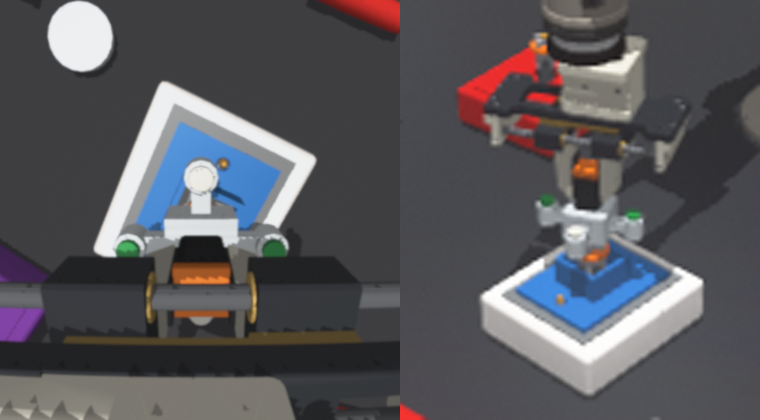

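Emit:
jog_arm:
  plan: [0,0,0,0.4,0,-0.05,-1,0,0,0,0.8,0,-0.05,-1,0,0,0,1.1,0,-0.05,-1,0,0,0,1.3,0,-0.05,-1,0,0,0,1.5,0,-0.05,-1,0,0,0,1.5,0,-0.05,-1]

```text
time: 18.55
tool_pos: [0.5293, 0.0207, 0.1273]
tool_rot: [-1.842, 1.57, -3.086]
contact_force: [0.1, 0.9, -3.8]
opening: 0.026
```

```bash
python3 - <<'E'
from h import *
go([.5298,.0208,.1235],18.75); print(observe()['torque'])
E
```

```text
turn [-0.05 -0.01  0.03] shift cm [0.38 0.05 0.01] yaw now 18.695747722340926 pos [0.5293 0.0207 0.1273] t 18.55 F [ 0.1  0.9 -3.8]
[-0.01957265  0.06381108 -0.02869798]
```

No contact force at 4 mm below the spline tops, so the bore has meshed. I continue and press.

Emit:
jog_arm:
  plan: [0,0,0,0.2,0.05,0,-1,0,0,0,0.4,0.05,0,-1,0,0,0,0.5,0.05,0,-1,0,0,0,0.6,0.05,0,-1,0,0,0,0.7,0.05,0,-1,0,0,0,0.7,0.05,0,-1]
  newtons: 60

```text
time: 19.15
tool_pos: [0.5302, 0.0208, 0.1211]
tool_rot: [1.015, 1.57, -0.229]
contact_force: [-1.8, 0.6, 4.8]
opening: 0.0255
```

Emit:
jog_arm:
  plan: [0,0,0,0.1,0,0,-1,0,0,0,0.2,0,0,-1,0,0,0,0.3,0,0,-1,0,0,0,0.35,0,0,-1,0,0,0,0.35,0,0,-1]

```text
time: 19.65
tool_pos: [0.5302, 0.0208, 0.1177]
tool_rot: [1.024, 1.57, -0.221]
contact_force: [-2.4, 0.2, 7.1]
opening: 0.0256
```

```bash
python3 - <<'E'
from h import *
w=grab('wrist','w18');s=grab('scene','s8'); go([.5298,.0208,.1175],18.75)
b=s['image'][150:270,230:340]
o=np.zeros((420,785,3),np.uint8);o[:,:400]=w['image'][:,80:480,::-1];o[:,400:]=cv2.resize(b[:,:,::-1],(385,420),interpolation=cv2.INTER_CUBIC);cv2.imwrite('pics/c18.png',o)
E
```

```text
turn [-0.05  0.04 -0.06] shift cm [ 0.03 -0.04 -0.01] yaw now 18.696750470076832 pos [0.5302 0.0208 0.1178] t 19.75 F [-2.1 -0.1  7.3]
```

View pics/c18.png

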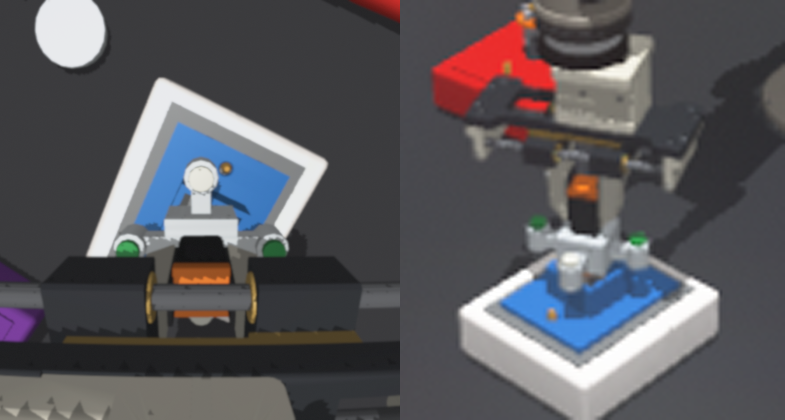

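Emit:
jog_arm:
  plan: [0,0,0,0.1,-0.03,0,-1,0,0,0,0.2,-0.03,0,-1,0,0,0,0.25,-0.03,0,-1,0,0,0,0.25,-0.03,0,-1,0,0,0,0.25,-0.03,0,-1]

```text
time: 20.25
tool_pos: [0.5304, 0.0208, 0.1172]
tool_rot: [1.143, 1.567, -0.102]
contact_force: [-5.4, 0.3, 21.4]
opening: 0.0257
```

Emit:
jog_arm:
  plan: [0,0,0,0,0,0,-1,0,0,0,0,0,0,-1,0,0,0,0,0,0,-1,0,0,0,0,0,0,-1,0,0,0,0,0,0,-1]

```text
time: 20.75
tool_pos: [0.5304, 0.0208, 0.1172]
tool_rot: [1.141, 1.567, -0.104]
contact_force: [-6.0, 1.3, 21.1]
opening: 0.0258
```

```bash
python3 - <<'E'
from h import *
w=grab('wrist','w19');s=grab('scene','s9');t=grab('top','t9'); go([.5298,.0208,.1175],18.75)
b=s['image'][150:270,230:340]
o=np.zeros((420,785,3),np.uint8);o[:,:400]=w['image'][:,80:480,::-1];o[:,400:]=cv2.resize(b[:,:,::-1],(385,420),interpolation=cv2.INTER_CUBIC);cv2.imwrite('pics/c19.png',o)
a,b=load('w15')['image'],w['image']
for n in ('w15','w18','w19'):
    i=load(n)['image'].astype(int).sum(2)
    print(n,[ (r,i[r,281]) for r in range(228,242,1)], [ (r,i[r,250]) for r in range(214,224)])
E
```

```text
turn [-0.05  0.08 -0.17] shift cm [-0.03 -0.06 -0.02] yaw now 18.70478260117117 pos [0.5304 0.0208 0.1172] t 20.9 F [-5.9  0.9 19.9]
w15 [(228, np.int64(740)), (229, np.int64(735)), (230, np.int64(694)), (231, np.int64(635)), (232, np.int64(620)), (233, np.int64(608)), (234, np.int64(541)), (235, np.int64(376)), (236, np.int64(192)), (237, np.int64(105)), (238, np.int64(89)), (239, np.int64(92)), (240, np.int64(90)), (241, np.int64(88))] [(214, np.int64(456)), (215, np.int64(457)), (216, np.int64(461)), (217, np.int64(469)), (218, np.int64(568)), (219, np.int64(713)), (220, np.int64(740)), (221, np.int64(741)), (222, np.int64(741)), (223, np.int64(741))]
w18 [(228, np.int64(649)), (229, np.int64(650)), (230, np.int64(653)), (231, np.int64(656)), (232, np.int64(659)), (233, np.int64(653)), (234, np.int64(597)), (235, np.int64(443)), (236, np.int64(248)), (237, np.int64(114)), (238, np.int64(73)), (239, np.int64(68)), (240, np.int64(68)), (241, np.int64(70))] [(214, np.int64(332)), (215, np.int64(335)), (216, np.int64(340)), (217, np.int64(356)), (218, np.int64(421)), (219, np.int64(544)), (220, np.int64(641)), (221, np.int64(662)), (222, np.int64(664)), (223, np.int64(663))]
w19 [(228, np.int64(647)), (229, np.int64(650)), (230, np.int64(653)), (231, np.int64(656)), (232, np.int64(659)), (233, np.int64(653)), (234, np.int64(597)), (235, np.int64(442)), (236, np.int64(248)), (237, np.int64(110)), (238, np.int64(75)), (239, np.int64(70)), (240, np.int64(69)), (241, np.int64(71))] [(214, np.int64(334)), (215, np.int64(335)), (216, np.int64(338)), (217, np.int64(350)), (218, np.int64(416)), (219, np.int64(542)), (220, np.int64(640)), (221, np.int64(662)), (222, np.int64(664)), (223, np.int64(663))]
```

View pics/c19.png

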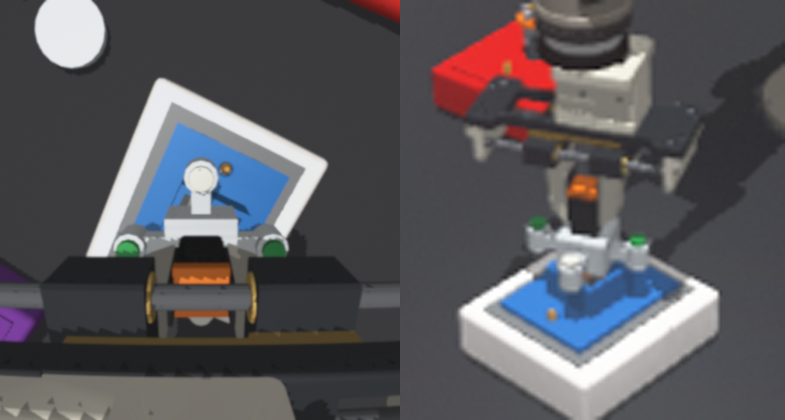

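View pics/s9.png

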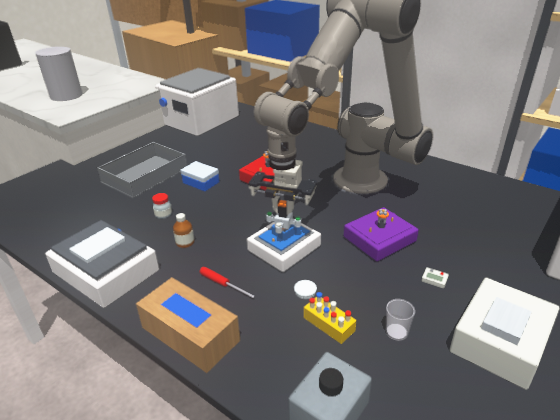

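The rotor has not slipped in the grip, and the push holds steady at about 21 N against a hard stop. The other bench objects look unmoved. I hand in.

```bash
python3 -c "
from h import *
print(robot.hand_in()); print(observe()['contact_force'],observe()['tool_pos'])"
```

```text
the job is handed in; nothing more can be done
None
the job is handed in; nothing more can be done
```

The guard plate is on the white spinner and released. The rotor is meshed and pressed home, and the arm was still gripping and pushing it when I handed in at about 20.9 s of the 58 s limit. The hand-in gives no verdict.

- **Plate:** The wrist and scene pictures after release show it flush on the deck, with a brass pin through each hole.
- **Rotor:** I turned it to the measured spline angle of 18.7°. It slid past the spline tops with no contact force, then compressed the ring until it hit a hard stop. The arm's last push was about 21 N, and the force and pose held steady for half a second.
- **Final height:** The handle centre worked out at 98.7 mm above the deck, against 99 mm for fully home. The last wrist pictures show no slip in the grip.
- **Disagreement with the text:** The fingertips sit about 26 mm behind the stated TCP. My first plate grasp therefore closed in the air above the neck without touching anything. I measured the offset from two views and corrected both grasps for it.
- **Smaller disagreements:** Top and scene measurements differed from the wrist camera by 2–3 mm, so I used the wrist-camera values. A side force of about 6 N remained on the arm while pressing.
- **Other items:** They looked unmoved in the last scene picture.

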